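# Meter one coupling nut from the caddy

### The job

Pick up the parts caddy by its handle, hold its open mouth over the steel pan, about 10 cm above the bench, and tilt it slowly until you feel the long nuts inside begin to slide, then hold about that angle so that just the front nut slides out and drops into the pan; the rear nut stays in the caddy. Then set the caddy upright on the bench beside the pan and let go; do not touch the nuts with the fingers, and leave the pan and the other things on the bench where they are.

Things in the scene. Friction and masses are not known exactly. Their poses are not given: they have to be found in the camera images.
- caddy_grip (a point): Grip point on the upright wooden handle of the loose parts caddy, on its mid-plane, half-way along, 62 mm above the caddy's underside. The handle is 64 long (x), 14 thick (y), from 35 to 83 above the underside, and stands on a 35 wide, 70 long bridge plate across the channel (top 35 above the underside). x points along the channel to the open mouth, z up.
- caddy_mouth (a point): Middle of the floor's edge at the open mouth of the caddy, 95 mm along x from the caddy's middle and 4 mm above its underside (so 58 mm below the handle point). The mouth has no lip; the rear end is closed. Axes as those of the handle point. Keep it 75 to 150 mm above the bench while pouring: lower than 75, the nut lodges between floor and mouth.
- caddy: The caddy: aluminium channel 190 long (x), 35 wide, walls 32 high, floor 4 thick, inside 29 wide, closed at the rear (3 thick), open at the mouth; 0.35 kg empty. Origin at the centre of its underside, x to the mouth, z up.
- nut_front_c (a point): Centre of the front nut: plain steel hexagonal coupling nut, 64 long (x), 22 across flats, about 0.15 kg, lying lengthwise in the channel nearest the mouth. Both nuts slide only beyond a friction angle, different each time (about 20 to 40 degrees): then both together, faster the steeper the floor; they stop when it is eased back a few degrees.
- nut_rear_c (a point): Centre of the rear nut, the same as the front one, behind it in the same channel (5 to 35 mm gap).
- nut_front: The front nut as a body; origin at the middle of its underside, 11 mm below its centre.
- nut_rear: The rear nut as a body; origin at the middle of its underside, 11 mm below its centre.
- pan: Open sheet-steel pan, 200 (x) by 170 (y) outside, 45 high, walls and floor 3 thick, 0.9 kg, loose on the bench; origin at the centre of its underside.
- y_wrench: Bystander: three-armed Y-shaped wrench lying on the bench, 132 x 146 x 18; origin at the centre of the underside.
- screwdriver: Bystander: screwdriver lying on the bench, 185 x 24 x 28; origin at the centre of the underside.
- beaker: Bystander: graduated beaker standing on the bench, 68 wide, 90 high; origin at the centre of the underside.
Things that resemble listed ones, but are neither listed nor needed, are in the scene too. Of the things shaped like the caddy, the aluminium one is meant.

How it is judged:
By the outcome, as a careful person would: the job done as asked, in the order asked, and still so for the second after the job is handed in, with the robot touching nothing.
It also fails if it takes over 72 s, if anything falls off the work surface, if the arm or the gripper's body presses on something with over 40 N, if the wrist force passes 120 N, or if a joint passes its speed limit or range.

### The arm

A 6-joint arm with a two-finger parallel gripper is mounted at the origin on a cart in front of the work surface, level with it; the furniture and walls round the work are solid. World frame = base frame: x ahead of the robot, y to its left, z up, the work surface at z = 0. Lengths are in m, angles in rad, forces in N, time in s.
With the tool pointing down it reaches from about 0.375 to 0.975 m from the base axis. Payload 3.8 kg.
Tool frame: the origin (TCP) lies on the centre line of the jaws, within the pads' length; the fingertips stand 14 mm ahead of it and the grasp point (between the pads) lies 5 mm behind it; x points along the fingers, y is the direction in which the jaws open and shut, and the axes are right-handed (so a half turn about x gives the same grasp; the last joint's range is limited). The gripper opens to 85 mm and grips with 20 to 120 N. Pads are 22 mm wide; open, the fingers measure 114 mm over their backs; the gripper's body (76 mm by 85 mm) begins 54 mm behind the grasp point. The pads swing forward as they close: fully open they stand 13 mm farther back than shut.
Start: joints at [-1.286, 0.264, 1.604, -0, 1.274, -0.037], TCP at [0.213, -0.64, 0.216] pointing down, gripper open.
Joint ranges: [-2.63, 2.63], [-0.94, 2.18], [0.31, 2.57], [-1.31, 4.45], [0, 2.66], [-2.55, 2.55]. Speed limits (rad/s): [2.57, 2.57, 3.14, 3.14, 3.14, 3.14].

### API

Orientations are given as a rotation vector (axis times angle).
In Python, from workcell import bot gives the robot as it stands.
- The arm moves only by the shell command python3 -m creep 'ROWS' [FORCE]. ROWS is JSON, a list of rows, each an object with "grip": the finger opening in cm, from 0 to 8.54; "dp": the shift along the tool's x, y, z in cm, a list of three; "rotation": the turn, a rotation vector about the tool's x, y, z in rad, a list of three. A call has 1 to 5 rows; each row is the pose to reach, as a shift and turn from the pose commanded when the call began, along the tool's axes at that moment; what a row does not reach only later rows make up. A row lasts 1/12 s, in which the tool goes at most 41.7 mm and 7.16 degrees, less where a joint would pass 70% of its speed; a pose out of reach is approached as far as the arm can. A call with a gripper value outside its range is refused whole. The fingers move at their own pace and stop on an object; FORCE is the grip in N (left out, the last holds). Time passes only in rows, so rows that repeat a pose let the fingers close. It gives the time, the measured TCP pose, the force and the opening at its end, in the units of the state.
- bot.read_state(): the state, without advancing time (a new reading comes with each control period).
- bot.read_camera(name): name is "side" or "top"; returns (picture, depth): 400x640x3 uint8, red, green, blue; 400x640 float32, m along the optical axis (not along the pixel's ray), 0 where there is no reading.
- bot.get_calibration(name): a dict with "fx", "fy", "cx", "cy" (pixels), "dist" ([k1, k2, p1, p2, k3] as OpenCV has them; the pictures are not rectified), "rvec" (rotation vector, rad) and "tvec" (3), from world to camera coordinates, as OpenCV has them. Camera axes: x right, y down, z forward; pixel columns grow to the right and rows downward; lengths in m; the calibration is good to about 2 mm. A picture is of the moment at which its call begins. get_calibration takes no time and is no camera call.
- bot.finish_job(): hands the job in, once; it reports no verdict.
The state is a dict: "time": time; "q": joint angles; "joint_vel": joint speeds; "joint_torque": joint torques, N m; "tool_pos": TCP position; "tcp_rot": TCP orientation; "wrist_force": force on the tool from outside, world axes, zero at the start; "torque": the same for the moment, N m; "width": opening from 0.0 (shut) to 1.0 (fully open).
Only numpy, scipy, OpenCV 4.12 (cv2) and the standard library are available. Lean on these libraries where they do the work, as an engineer would, in place of code of your own. Each camera call takes 0.05 s, during which the arm holds its last target.

## Working session

There is one attempt and no reset: what is moved stays moved. The work goes in short steps, Python scripts to look and compute and a shell command to move; the robot and the scene stay as the last step left them, time stands still between calls to the robot, and variables do not carry over. Pictures are saved under pics/ and viewed, and the job is handed in when it is done.

```bash
ls; mkdir -p pics; python3 - <<'E'
from workcell import bot
import cv2,numpy as np
for n in("top","side"):
    p,d=bot.read_camera(n); cv2.imwrite(f"pics/{n}0.png",p[:,:,::-1]); np.savez(f"pics/{n}0.npz",p=p,d=d)
    print(n,bot.get_calibration(n))
print(bot.read_state())
E
```

```text
pics
top {'fx': 400.9975738179795, 'fy': 400.9975738179795, 'cx': 316.3805577132337, 'cy': 195.85873190605358, 'dist': array([-0.01821951,  0.        ,  0.        ,  0.        ,  0.        ]), 'rvec': array([ 2.13183649, -2.12560945,  0.22703919]), 'tvec': array([-0.0095758 ,  0.55714263,  0.94272928])}
side {'fx': 362.09095595343416, 'fy': 362.09095595343416, 'cx': 312.18426509313093, 'cy': 196.58415488433732, 'dist': array([-0.04268572,  0.        ,  0.        ,  0.        ,  0.        ]), 'rvec': array([ 0.02192778, -2.81202499,  1.39574874]), 'tvec': array([0.56237605, 0.04557033, 1.0814058 ])}
{'time': 0.1, 'q': array([-1.28595368e+00,  2.64690609e-01,  1.60526368e+00,  1.77949458e-05,
        1.27370410e+00, -3.69152009e-02]), 'joint_vel': array([-0.00025173, -0.0016311 , -0.00161505,  0.00023794,  0.00054408,
       -0.00066783]), 'joint_torque': array([ 8.56126280e-04, -5.16707289e+01, -3.68590701e+01, -4.06557638e-05,
        6.42945495e-03, -6.17644014e-05]), 'tool_pos': array([ 0.21325419, -0.63968326,  0.21436377]), 'tcp_rot': array([ 2.04808541,  0.33452991, -2.04858041]), 'wrist_force': array([-0.46365536, -0.30422885, -0.07143034]), 'torque': array([-0.00982525,  0.01022748,  0.01248604]), 'width': 0.999271427365539}
```

View pics/top0.png

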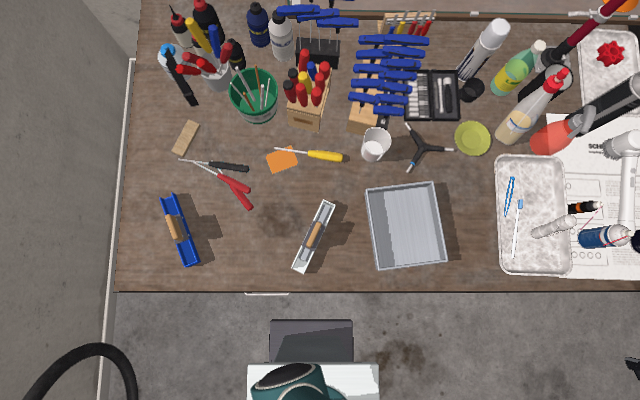

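View pics/side0.png

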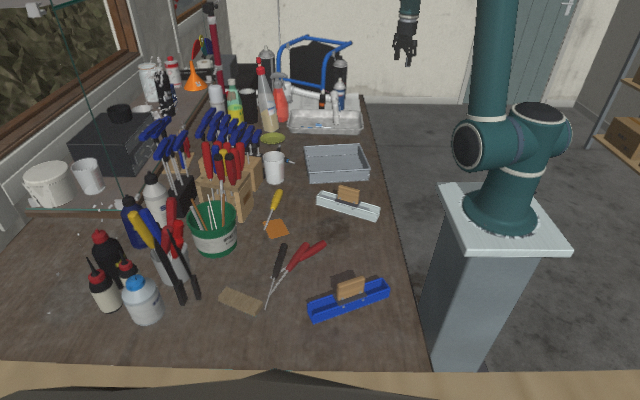

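The top view shows two caddy-shaped things: a blue one at about (180,230) and a bare-metal one at about (314,237). The bare-metal one fits "aluminium". The pan is at (406,225). I'll confirm with an enlarged crop and compute positions.

```bash
cat > h.py <<'E'
import cv2,numpy as np
from workcell import bot
from scipy.spatial.transform import Rotation as R
def cast(n,uv,z):
    c=bot.get_calibration(n);K=np.array([[c['fx'],0,c['cx']],[0,c['fy'],c['cy']],[0,0,1]])
    uv=np.array(uv,float).reshape(-1,1,2)
    r=cv2.undistortPoints(uv,K,c['dist']).reshape(-1,2);r=np.c_[r,np.ones(len(r))]
    M=R.from_rotvec(c['rvec']).as_matrix();o=-M.T@c['tvec'];w=r@M
    return o+w*((z-o[2])/w[:,2])[:,None]
def cloud(n,d):
    c=bot.get_calibration(n);K=np.array([[c['fx'],0,c['cx']],[0,c['fy'],c['cy']],[0,0,1]])
    v,u=np.mgrid[0:d.shape[0],0:d.shape[1]]
    r=cv2.undistortPoints(np.stack([u,v],-1).reshape(-1,1,2).astype(float),K,c['dist']).reshape(-1,2)
    r=np.c_[r,np.ones(len(r))]*d.reshape(-1,1)
    M=R.from_rotvec(c['rvec']).as_matrix()
    return ((r-c['tvec'])@M).reshape(*d.shape,3)
E
python3 - <<'E'
from h import *
for n,(x0,x1,y0,y1),s in(("top",(285,345,190,280),7),("side",(300,400,170,230),8)):
    f=np.load(f"pics/{n}0.npz");a=f['p'][y0:y1,x0:x1,::-1]
    a=cv2.resize(a,None,fx=s,fy=s,interpolation=cv2.INTER_CUBIC)
    cv2.imwrite(f"pics/{n}crop.png",a[:600,:800])
f=np.load("pics/top0.npz");X=cloud("top",f['d']);hsv=cv2.cvtColor(f['p'],cv2.COLOR_RGB2HSV)
sub=(slice(195,280),slice(285,345));P=X[sub].reshape(-1,3);H=hsv[sub].reshape(-1,3)
print("bench z",np.median(X[150:180,320:340,2]))
for lo,hi in((.075,.09),(.026,.045)):
    m=(P[:,2]>lo)&(P[:,2]<hi);Q=P[m][:,:2]
    if hi<.05: print(lo,m.sum())
    r=cv2.minAreaRect(Q.astype(np.float32));print(lo,m.sum(),Q.mean(0),r)
# handle mask by colour
m=(H[:,0]<20)&(H[:,1]>90)&(P[:,2]>.06)
Q=P[m];print("handle",len(Q),Q.mean(0),cv2.minAreaRect(Q[:,:2].astype(np.float32)))
sub=(slice(175,280),slice(358,455));P=X[sub].reshape(-1,3);m=(P[:,2]>.038)&(P[:,2]<.052);Q=P[m]
print("pan",len(Q),cv2.minAreaRect(Q[:,:2].astype(np.float32)),Q[:,2].mean())
E
```

```text
bench z 0.002114135228467237
0.075 156 [ 0.46086605 -0.00079916] ((0.46099281311035156, -0.0007003527134656906), (0.013812163844704628, 0.06249004974961281), 63.8346061706543)
0.026 562
0.026 562 [ 0.46685125 -0.00387057] ((0.46142682433128357, -0.0009314268827438354), (0.03711044043302536, 0.18925482034683228), 65.070068359375)
handle 151 [ 4.57928165e-01 -1.09088586e-04  9.48989768e-02] ((0.4288782775402069, 0.007606342434883118), (0.022690599784255028, 0.12410661578178406), 76.41314697265625)
pan 839 ((0.48849958181381226, -0.23094242811203003), (0.2061353623867035, 0.177576944231987), 7.320905685424805) 0.04724157309031699
```

View pics/topcrop.png

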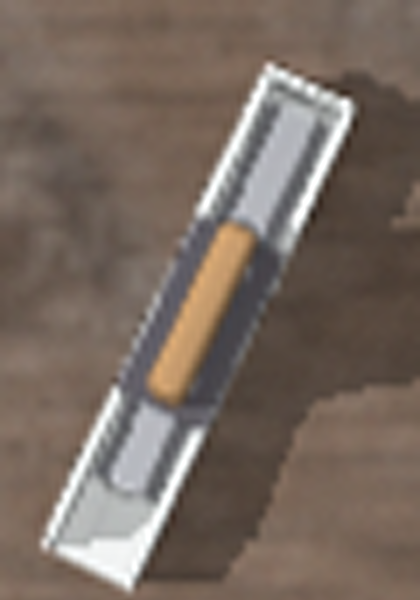

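View pics/sidecrop.png

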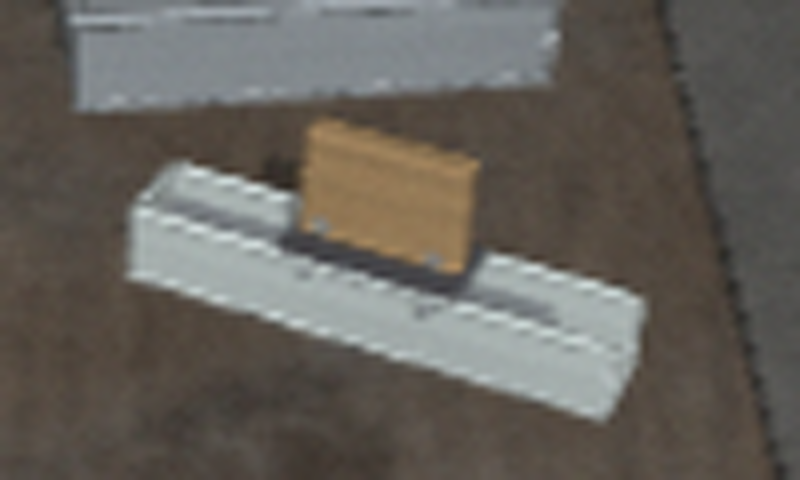

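The crop confirms it. The bare-metal channel with a wooden handle has its closed end wall at the top (far end, near px (323,203)). The lower-left end, near px (298,271), is open with bare floor in front of the nut, so the mouth points toward the robot and left, at a yaw of about 154°. Both depth fits put the caddy centre at about (0.461,-0.001), and the sizes match: 37x189 for the channel and 14x62 for the handle. The pan centre is at (0.488,-0.231).

```bash
cat >> h.py <<'E'
YAW=np.radians(154.4)
def Rtool(yaw,tilt=0,flip=False):
    d=np.array([np.cos(yaw),np.sin(yaw),0]);z=np.array([0,0,1.])
    cx=np.cos(tilt)*d-np.sin(tilt)*z; cz=np.sin(tilt)*d+np.cos(tilt)*z
    cy=np.cross(cz,cx); s=-1 if flip else 1
    return np.column_stack([-cz,s*cy,np.cross(-cz,s*cy)])
def goto(p,Rt):
    s=bot.read_state();R0=R.from_rotvec(s['tcp_rot']).as_matrix()
    print("dp",np.round(100*R0.T@(np.array(p)-s['tool_pos']),2),"rot",np.round(R.from_matrix(R0.T@Rt).as_rotvec(),4))
def st():
    s=bot.read_state();Rm=R.from_rotvec(s['tcp_rot']).as_matrix()
    print("t %.2f"%s['time'],np.round(s['tool_pos'],4),"q",np.round(s['q'],2),"F",np.round(s['wrist_force'],2),"T",np.round(s['torque'],3),"Ty_tool %.3f"%(s['torque']@Rm[:,1]),"w %.3f"%s['width'],"tilt %.2f"%np.degrees(np.arcsin(np.clip(np.hypot(*Rm[:2,0]),0,1))))
E
python3 - <<'E'
from h import *
st();s=bot.read_state();print(R.from_rotvec(s['tcp_rot']).as_matrix().round(3))
for f in(0,1): goto([.461,-.001,.2],Rtool(YAW,0,f))
E
```

```text
t 0.10 [ 0.2133 -0.6397  0.2144] q [-1.29  0.26  1.61  0.    1.27 -0.04] F [-0.46 -0.3  -0.07] T [-0.01   0.01   0.012] Ty_tool -0.013 w 0.999 tilt 0.12
[[-0.001  0.316 -0.949]
 [ 0.002 -0.949 -0.316]
 [-1.    -0.002 -0.   ]]
dp [  1.55 -52.75 -43.7 ] rot [7.686e-01 7.000e-04 2.000e-03]
dp [  1.55 -52.75 -43.7 ] rot [-2.373e+00 -2.500e-03  9.000e-04]
```

```bash
python3 -m creep '[{"grip":6,"dp":[1.5,-52.75,-43.7],"rotation":[-2.373,0,0]},{"grip":6,"dp":[1.5,-52.75,-43.7],"rotation":[-2.373,0,0]},{"grip":6,"dp":[1.5,-52.75,-43.7],"rotation":[-2.373,0,0]},{"grip":6,"dp":[1.5,-52.75,-43.7],"rotation":[-2.373,0,0]},{"grip":6,"dp":[1.5,-52.75,-43.7],"rotation":[-2.373,0,0]}]' 100; python3 - <<'E'
from h import *
st();goto([.461,-.001,.2],Rtool(YAW,0,1))
E
```

```text
time: 0.52
tool_pos: [0.2888, -0.444, 0.2102]
tcp_rot: [1.649, 0.851, -1.649]
wrist_force: [1.4, -0.4, 0.1]
width: 0.7
t 0.52 [ 0.2888 -0.444   0.2102] q [-1.04 -0.01  1.92  0.    1.23 -0.42] F [ 1.42 -0.4   0.11] T [-0.017  0.003 -0.02 ] Ty_tool -0.016 w 0.700 tilt 0.07
dp [  1.06 -11.66 -46.08] rot [-1.7426e+00 -1.3000e-03  1.0000e-04]
```

```bash
python3 -m creep '[{"grip":6,"dp":[1,-11.7,-46.1],"rotation":[-1.743,0,0]},{"grip":6,"dp":[1,-11.7,-46.1],"rotation":[-1.743,0,0]},{"grip":6,"dp":[1,-11.7,-46.1],"rotation":[-1.743,0,0]},{"grip":6,"dp":[1,-11.7,-46.1],"rotation":[-1.743,0,0]},{"grip":6,"dp":[1,-11.7,-46.1],"rotation":[-1.743,0,0]}]' 100; python3 - <<'E'
from h import *
st();goto([.461,-.001,.2],Rtool(YAW,0,1))
E
```

```text
time: 0.93
tool_pos: [0.3651, -0.2503, 0.2063]
tcp_rot: [1.204, 1.213, -1.204]
wrist_force: [1.8, -0.7, 0.4]
width: 0.701
t 0.93 [ 0.3651 -0.2503  0.2063] q [-0.66 -0.18  2.08  0.    1.24 -0.66] F [ 1.76 -0.73  0.39] T [-0.044 -0.026  0.011] Ty_tool -0.044 w 0.701 tilt 0.01
dp [  0.63   9.75 -24.87] rot [-1.1174e+00 -2.0000e-04 -1.0000e-04]
```

```bash
python3 -m creep '[{"grip":6,"dp":[0.6,9.75,-24.9],"rotation":[-1.117,0,0]},{"grip":6,"dp":[0.6,9.75,-24.9],"rotation":[-1.117,0,0]},{"grip":6,"dp":[0.6,9.75,-24.9],"rotation":[-1.117,0,0]},{"grip":6,"dp":[0.6,9.75,-24.9],"rotation":[-1.117,0,0]},{"grip":6,"dp":[0.6,9.75,-24.9],"rotation":[-1.117,0,0]}]' 100; python3 - <<'E'
from h import *
st();goto([.461,-.001,.18],Rtool(YAW,0,1))
E
```

```text
time: 1.35
tool_pos: [0.4409, -0.0563, 0.2018]
tcp_rot: [0.732, 1.444, -0.732]
wrist_force: [0.4, -1.0, -0.1]
width: 0.704
t 1.35 [ 0.4409 -0.0563  0.2018] q [-0.18 -0.18  2.09 -0.    1.23 -0.82] F [ 0.43 -0.98 -0.09] T [-0.002 -0.017 -0.031] Ty_tool -0.012 w 0.704 tilt 0.01
dp [ 2.18  4.89 -3.27] rot [-4.919e-01  2.000e-04 -0.000e+00]
```

```bash
python3 -m creep '[{"grip":6,"dp":[2.2,4.9,-3.3],"rotation":[-0.492,0,0]},{"grip":6,"dp":[2.2,4.9,-3.3],"rotation":[-0.492,0,0]},{"grip":6,"dp":[2.2,4.9,-3.3],"rotation":[-0.492,0,0]},{"grip":6,"dp":[2.2,4.9,-3.3],"rotation":[-0.492,0,0]},{"grip":6,"dp":[2.2,4.9,-3.3],"rotation":[-0.492,0,0]}]' 100; python3 - <<'E'
from h import *
st();goto([.461,-.001,.057],Rtool(YAW,0,1))
p,d=bot.read_camera("side");cv2.imwrite("pics/side1.png",cv2.resize(p[100:250,240:440,::-1],None,fx=4,fy=4))
E
```

```text
time: 1.77
tool_pos: [0.4608, -0.0021, 0.1792]
tcp_rot: [0.351, 1.544, -0.352]
wrist_force: [-0.1, -0.1, 0.4]
width: 0.704
t 1.77 [ 0.4608 -0.0021  0.1792] q [-0.06 -0.12  2.08 -0.    1.18 -1.18] F [-0.06 -0.07  0.44] T [-0.01  -0.036  0.014] Ty_tool -0.037 w 0.704 tilt 0.09
dp [ 1.222e+01  1.100e-01 -1.000e-02] rot [-0.0014 -0.0015  0.0006]
```

View pics/side1.png

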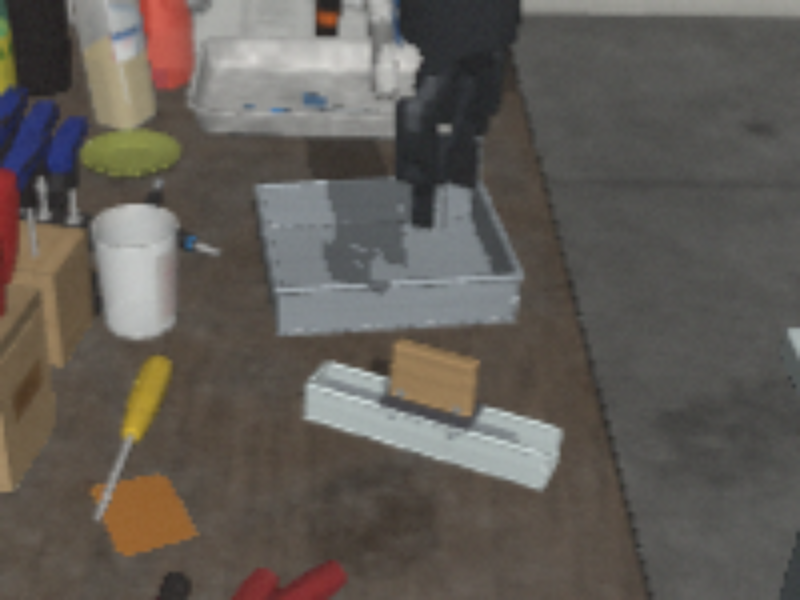

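The fingers hang above the handle (at px 435,375 in this crop). Descending.

```bash
python3 -m creep '[{"grip":6,"dp":[4,0.1,0],"rotation":[0,0,0]},{"grip":6,"dp":[8,0.1,0],"rotation":[0,0,0]},{"grip":6,"dp":[10.5,0.1,0],"rotation":[0,0,0]},{"grip":6,"dp":[12.2,0.1,0],"rotation":[0,0,0]},{"grip":6,"dp":[12.2,0.1,0],"rotation":[0,0,0]}]' 100; python3 - <<'E'
from h import *
st();goto([.461,-.001,.057],Rtool(YAW,0,1))
E
python3 -m creep '[{"grip":4,"dp":[0,0,0],"rotation":[0,0,0]},{"grip":3,"dp":[0,0,0],"rotation":[0,0,0]},{"grip":2,"dp":[0,0,0],"rotation":[0,0,0]},{"grip":1.0,"dp":[0,0,0],"rotation":[0,0,0]},{"grip":0.5,"dp":[0,0,0],"rotation":[0,0,0]}]' 100
python3 -m creep '[{"grip":0,"dp":[0,0,0],"rotation":[0,0,0]},{"grip":0,"dp":[0,0,0],"rotation":[0,0,0]},{"grip":0,"dp":[0,0,0],"rotation":[0,0,0]},{"grip":0,"dp":[0,0,0],"rotation":[0,0,0]},{"grip":0,"dp":[0,0,0],"rotation":[0,0,0]}]' 100
python3 - <<'E'
from h import *
st()
E
```

```text
time: 2.23
tool_pos: [0.4574, -0.0022, 0.0538]
tcp_rot: [0.358, 1.549, -0.36]
wrist_force: [-1.2, -0.0, 0.3]
width: 0.704
t 2.23 [ 0.4574 -0.0022  0.0538] q [-0.06  0.02  2.2   0.    0.92 -1.17] F [-1.16 -0.04  0.29] T [ 0.01  -0.012 -0.02 ] Ty_tool -0.006 w 0.704 tilt 0.50
dp [-0.33  0.27  0.26] rot [-0.0102 -0.008   0.0033]
time: 2.65
tool_pos: [0.4636, -0.0021, 0.0603]
tcp_rot: [0.356, 1.538, -0.354]
wrist_force: [-0.8, 0.3, 6.7]
width: 0.123
time: 3.07
tool_pos: [0.4636, -0.0021, 0.0603]
tcp_rot: [0.355, 1.538, -0.354]
wrist_force: [0.3, -0.2, 6.4]
width: 0.125
t 3.07 [ 0.4636 -0.0021  0.0603] q [-0.06  0.02  2.2  -0.    0.93 -1.18] F [ 0.29 -0.19  6.43] T [0.017 0.268 0.152] Ty_tool 0.249 w 0.125 tilt 0.23
```

```bash
python3 -m creep '[{"grip":0,"dp":[-0.5,0,0],"rotation":[0,0,0]},{"grip":0,"dp":[-1.5,0,0],"rotation":[0,0,0]},{"grip":0,"dp":[-4,0,0],"rotation":[0,0,0]},{"grip":0,"dp":[-7,0,0],"rotation":[0,0,0]},{"grip":0,"dp":[-10,0,0],"rotation":[0,0,0]}]' 110
python3 -m creep '[{"grip":0,"dp":[-2.5,0,0],"rotation":[0,0,0]},{"grip":0,"dp":[-4,0,0],"rotation":[0,0,0]},{"grip":0,"dp":[-4,0,0],"rotation":[0,0,0]},{"grip":0,"dp":[-4,0,0],"rotation":[0,0,0]}]' 110
python3 - <<'E'
from h import *
st()
for n in("side","top"):
    p,d=bot.read_camera(n);np.savez(f"pics/{n}2.npz",p=p,d=d)
    a=p[90:240,240:440] if n=="side" else p[150:300,220:420]
    cv2.imwrite(f"pics/{n}2.png",cv2.resize(a[:,:,::-1],None,fx=4,fy=4,interpolation=cv2.INTER_CUBIC))
E
```

```text
time: 3.48
tool_pos: [0.4596, -0.0019, 0.1578]
tcp_rot: [0.355, 1.546, -0.356]
wrist_force: [1.1, -0.3, -7.0]
width: 0.116
time: 3.82
tool_pos: [0.4618, -0.002, 0.1985]
tcp_rot: [0.355, 1.54, -0.355]
wrist_force: [-0.5, 0.3, -7.8]
width: 0.116
t 3.82 [ 0.4618 -0.002   0.1985] q [-0.06 -0.14  2.06 -0.    1.22 -1.18] F [-0.47  0.26 -7.83] T [ 0.02   0.058 -0.036] Ty_tool 0.061 w 0.116 tilt 0.08
```

View pics/side2.png

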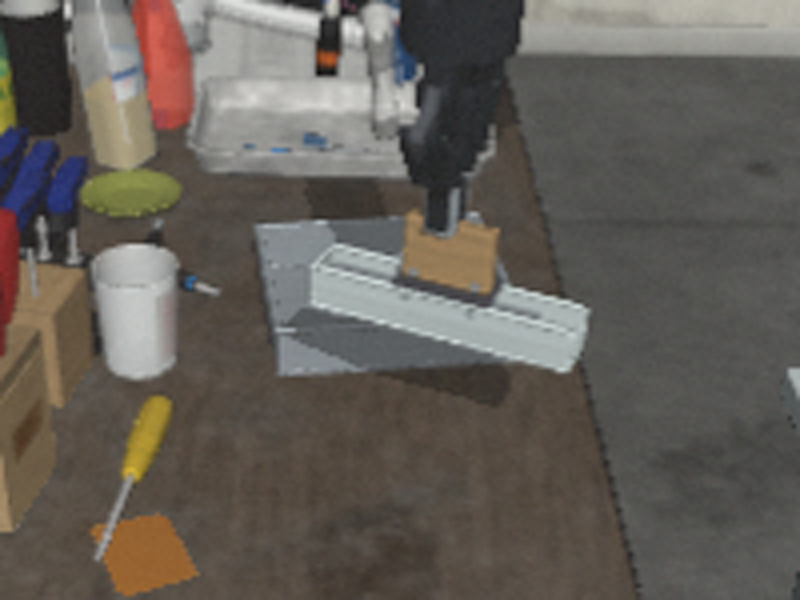

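View pics/top2.png

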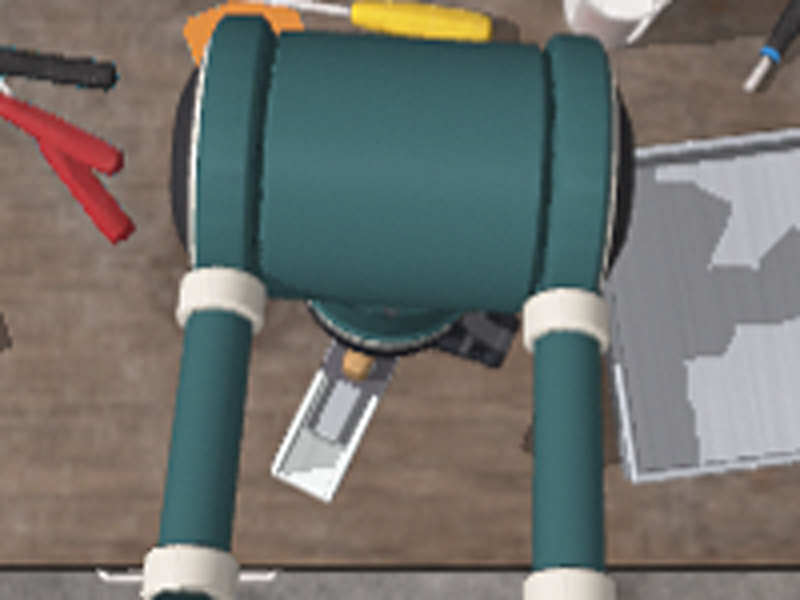

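The caddy is gripped and hangs level in both views, with the nut still inside (top crop 335,405). Next: gentle carry to the pan.

```bash
cat >> h.py <<'E'
M0=np.array([.515,-.244,.105])
def tcp_for(tilt,M=M0):
    d=np.array([np.cos(YAW),np.sin(YAW),0]);z=np.array([0,0,1.]);t=np.radians(tilt)
    cx=np.cos(t)*d-np.sin(t)*z; cz=np.sin(t)*d+np.cos(t)*z
    return M-.0977*cx+.056*cz
def tilt_to(t,M=M0): goto(tcp_for(t,M),Rtool(YAW,np.radians(t),1))
def mouth():
    s=bot.read_state();Rm=R.from_rotvec(s['tcp_rot']).as_matrix()
    cz=-Rm[:,0];cy=-Rm[:,1];cx=np.cross(cy,cz);print("mouth",np.round(s['tool_pos']+.0977*cx-.056*cz,4),"pitch %.2f"%np.degrees(np.arcsin(-cx[2])))
E
python3 - <<'E'
from h import *
st();mouth();tilt_to(0,M0+[0,0,.035])
E
```

```text
t 3.92 [ 0.4599 -0.0019  0.196 ] q [-0.06 -0.14  2.06  0.    1.22 -1.18] F [-0.16 -0.34 -7.64] T [-0.016  0.046 -0.021] Ty_tool 0.035 w 0.114 tilt 0.22
mouth [0.3719 0.0409 0.1403] pitch -0.20
dp [ -0.07 -19.3   25.31] rot [-0.0061 -0.0035  0.0014]
```

```bash
python3 -m creep '[{"grip":0,"dp":[0,-0.6,0.8],"rotation":[0,0,0]},{"grip":0,"dp":[0,-1.8,2.4],"rotation":[0,0,0]},{"grip":0,"dp":[0,-3.3,4.3],"rotation":[0,0,0]},{"grip":0,"dp":[0,-4.9,6.4],"rotation":[0,0,0]},{"grip":0,"dp":[0,-6.5,8.5],"rotation":[0,0,0]}]' 110
python3 -m creep '[{"grip":0,"dp":[0,-1.6,2.1],"rotation":[0,0,0]},{"grip":0,"dp":[0,-3.2,4.2],"rotation":[0,0,0]},{"grip":0,"dp":[0,-4.8,6.3],"rotation":[0,0,0]},{"grip":0,"dp":[0,-6.4,8.4],"rotation":[0,0,0]},{"grip":0,"dp":[0,-8,10.5],"rotation":[0,0,0]}]' 110
python3 -m creep '[{"grip":0,"dp":[0,-1.6,2.1],"rotation":[0,0,0]},{"grip":0,"dp":[0,-3.0,4.0],"rotation":[0,0,0]},{"grip":0,"dp":[0,-4.0,5.3],"rotation":[0,0,0]},{"grip":0,"dp":[0,-4.6,6.1],"rotation":[0,0,0]},{"grip":0,"dp":[0,-4.8,6.3],"rotation":[0,0,0]}]' 110
python3 - <<'E'
from h import *
st();mouth();tilt_to(0,M0+[0,0,.005]);tilt_to(12)
E
```

```text
time: 4.33
tool_pos: [0.5092, -0.099, 0.1959]
tcp_rot: [0.355, 1.545, -0.355]
wrist_force: [0.8, 0.3, -6.2]
width: 0.117
time: 4.75
tool_pos: [0.5685, -0.2172, 0.1953]
tcp_rot: [0.356, 1.545, -0.355]
wrist_force: [0.6, 0.9, -6.4]
width: 0.117
time: 5.17
tool_pos: [0.6045, -0.2881, 0.1954]
tcp_rot: [0.357, 1.544, -0.356]
wrist_force: [-0.3, 0.5, -7.4]
width: 0.117
t 5.17 [ 0.6045 -0.2881  0.1954] q [-0.48  0.27  1.64 -0.    1.24 -1.6 ] F [-0.32  0.54 -7.39] T [ 0.043  0.046 -0.028] Ty_tool 0.060 w 0.117 tilt 0.17
mouth [ 0.5165 -0.2452  0.1397] pitch -0.17
dp [ 2.94  0.11 -0.2 ] rot [-0.0075 -0.0029  0.0005]
dp [ 1.54  0.1  -1.58] rot [-0.0074 -0.2123  0.0013]
```

```bash
python3 -m creep '[{"grip":0,"dp":[0.25,0,-0.3],"rotation":[0,-0.04,0]},{"grip":0,"dp":[0.6,0,-0.6],"rotation":[0,-0.09,0]},{"grip":0,"dp":[1,0,-1],"rotation":[0,-0.14,0]},{"grip":0,"dp":[1.3,0,-1.4],"rotation":[0,-0.18,0]},{"grip":0,"dp":[1.5,0,-1.6],"rotation":[0,-0.21,0]}]' 110
python3 -m creep '[{"grip":0,"dp":[0,0,0],"rotation":[0,0,0]},{"grip":0,"dp":[0,0,0],"rotation":[0,0,0]},{"grip":0,"dp":[0,0,0],"rotation":[0,0,0]},{"grip":0,"dp":[0,0,0],"rotation":[0,0,0]}]' 110
python3 - <<'E'
from h import *
st();mouth();tilt_to(16);
for n in("side","top"):
    p,d=bot.read_camera(n);np.savez(f"pics/{n}3.npz",p=p,d=d)
    a=p[60:210,240:440] if n=="side" else p[150:300,300:500]
    cv2.imwrite(f"pics/{n}3.png",cv2.resize(a[:,:,::-1],None,fx=4,fy=4,interpolation=cv2.INTER_CUBIC))
st()
E
```

```text
time: 5.58
tool_pos: [0.5877, -0.2772, 0.1806]
tcp_rot: [0.308, 1.34, -0.379]
wrist_force: [-1.3, 0.4, -7.5]
width: 0.116
time: 5.92
tool_pos: [0.591, -0.2793, 0.1833]
tcp_rot: [0.308, 1.336, -0.38]
wrist_force: [0.2, 1.2, -7.2]
width: 0.116
t 5.92 [ 0.591  -0.2793  0.1833] q [-0.48  0.11  1.86  0.01  0.96 -1.61] F [ 0.25  1.17 -7.2 ] T [0.183 0.373 0.06 ] Ty_tool 0.416 w 0.116 tilt 12.04
mouth [ 0.5156 -0.2427  0.1082] pitch 12.04
dp [-0.35 -0.1  -0.47] rot [-0.0055 -0.0692  0.0014]
t 6.02 [ 0.5911 -0.2795  0.1833] q [-0.48  0.11  1.86  0.01  0.96 -1.61] F [-0.51  0.31 -7.5 ] T [0.157 0.307 0.001] Ty_tool 0.344 w 0.112 tilt 12.04
```

View pics/side3.png

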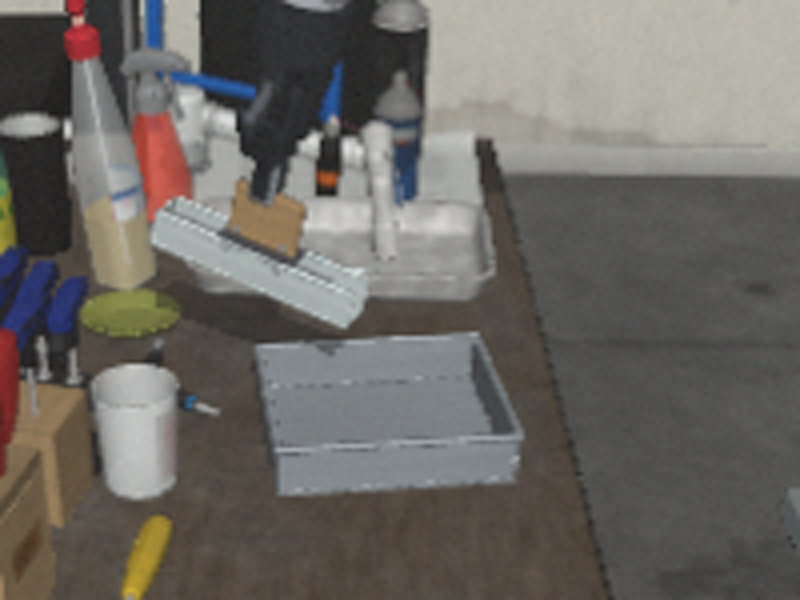

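View pics/top3.png

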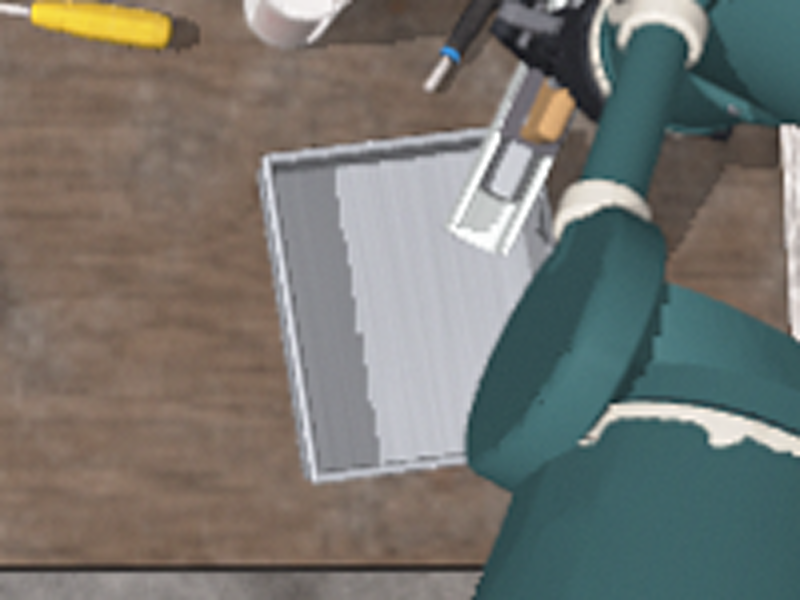

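```bash
python3 - <<'E'
from h import *
print(cast("top",[[412.5,207.5],[426,213]],.137).round(4))
print(cast("top",[[420,211]],.108).round(4))
print("pan rim corners",cast("top",[[366.5,189.5],[378.5,269.5]],.045).round(4))
f=np.load("pics/top3.npz");X=cloud("top",f['d']);print(X[205:212,418:423].reshape(-1,3)[::6].round(3))
# measured channel pitch: wall top points
print(X[207,412:414].round(3),X[190,418:424].round(3))
E
```

```text
[[ 0.515  -0.2251  0.137 ]
 [ 0.5025 -0.2554  0.137 ]]
[[ 0.5116 -0.2501  0.108 ]]
pan rim corners [[ 0.5759 -0.1346  0.045 ]
 [ 0.3772 -0.1594  0.045 ]]
[[ 0.525 -0.245  0.113]
 [ 0.523 -0.247  0.112]
 [ 0.52  -0.249  0.114]
 [ 0.518 -0.252  0.111]
 [ 0.516 -0.254  0.112]
 [ 0.528 -0.274  0.007]]
[[ 0.521 -0.232  0.108]
 [ 0.521 -0.234  0.107]] [[ 0.56  -0.246  0.115]
 [ 0.557 -0.243  0.132]
 [ 0.554 -0.241  0.147]
 [ 0.554 -0.244  0.145]
 [ 0.554 -0.246  0.147]
 [ 0.556 -0.252  0.135]]
```

Depth and ray-casting agree with kinematics: the mouth is at (0.515,-0.244,0.11), inside the pan. Now I'll tilt in small steps about the mouth while watching the moment.

```bash
cat > w.py <<'E'
from h import *
s=bot.read_state();Rm=R.from_rotvec(s['tcp_rot']).as_matrix();t=np.arctan2(np.hypot(*Rm[:2,0]),-Rm[2,0])
f=-s['wrist_force'][2]
print("t %.2f pitch %.2f Fz %.2f Ty %.3f T"%(s['time'],np.degrees(t),f,s['torque']@Rm[:,1]),np.round(s['torque'],3),"w %.3f"%s['width']);mouth()
E
python3 -m creep '[{"grip":0,"dp":[-0.17,0,-0.1],"rotation":[0,-0.0175,0]},{"grip":0,"dp":[-0.34,0,-0.2],"rotation":[0,-0.035,0]},{"grip":0,"dp":[-0.5,0,-0.3],"rotation":[0,-0.0525,0]},{"grip":0,"dp":[-0.68,0,-0.4],"rotation":[0,-0.07,0]},{"grip":0,"dp":[-0.68,0,-0.4],"rotation":[0,-0.07,0]}]' 110 >/dev/null; python3 w.py
python3 -m creep '[{"grip":0,"dp":[-0.08,0,-0.05],"rotation":[0,-0.009,0]},{"grip":0,"dp":[-0.17,0,-0.1],"rotation":[0,-0.0175,0]},{"grip":0,"dp":[-0.17,0,-0.1],"rotation":[0,-0.0175,0]}]' 110 >/dev/null; python3 w.py
python3 -m creep '[{"grip":0,"dp":[-0.08,0,-0.05],"rotation":[0,-0.009,0]},{"grip":0,"dp":[-0.17,0,-0.1],"rotation":[0,-0.0175,0]},{"grip":0,"dp":[-0.17,0,-0.1],"rotation":[0,-0.0175,0]}]' 110 >/dev/null; python3 w.py
```

```text
t 6.43 pitch 16.07 Fz 6.18 Ty 0.617 T [ 0.266  0.556 -0.011] w 0.116
mouth [ 0.5141 -0.2421  0.108 ] pitch 16.07
t 6.68 pitch 17.07 Fz 6.54 Ty 0.651 T [0.328 0.564 0.019] w 0.114
mouth [ 0.5148 -0.2424  0.1081] pitch 17.07
t 6.93 pitch 18.05 Fz 7.03 Ty 0.695 T [ 0.282  0.635 -0.034] w 0.115
mouth [ 0.5148 -0.2424  0.1079] pitch 18.05
```

```bash
cat > look.py <<'E'
import sys
from h import *
k=sys.argv[1]
p,d=bot.read_camera("top");np.savez(f"pics/top{k}.npz",p=p,d=d)
cv2.imwrite(f"pics/top{k}.png",cv2.resize(p[160:235,390:465,::-1],None,fx=7,fy=7,interpolation=cv2.INTER_CUBIC))
E
python3 look.py 4;python3 w.py; python3 look.py 4b; python3 w.py
```

```text
t 6.98 pitch 18.04 Fz 7.08 Ty 0.574 T [0.255 0.514 0.017] w 0.115
mouth [ 0.5148 -0.2424  0.1078] pitch 18.04
t 7.03 pitch 18.04 Fz 7.33 Ty 0.636 T [0.253 0.584 0.039] w 0.115
mouth [ 0.5149 -0.2425  0.1079] pitch 18.04
```

View pics/top4b.png

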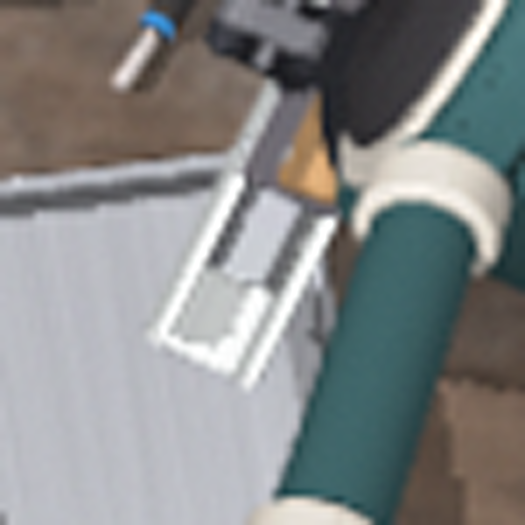

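The nut (front edge at crop 245,280; mouth edge at 205,355) hasn't moved, still about 28 mm from the mouth. Continuing.

```bash
for i in 1; do
python3 -m creep '[{"grip":0,"dp":[-0.08,0,-0.05],"rotation":[0,-0.009,0]},{"grip":0,"dp":[-0.17,0,-0.1],"rotation":[0,-0.0175,0]},{"grip":0,"dp":[-0.17,0,-0.1],"rotation":[0,-0.0175,0]}]' 110 >/dev/null; python3 w.py|head -1
done
python3 -m creep '[{"grip":0,"dp":[-0.08,0,-0.05],"rotation":[0,-0.009,0]},{"grip":0,"dp":[-0.17,0,-0.1],"rotation":[0,-0.0175,0]},{"grip":0,"dp":[-0.17,0,-0.1],"rotation":[0,-0.0175,0]}]' 110 >/dev/null; python3 w.py|head -1
python3 look.py 5; python3 w.py
```

```text
t 7.28 pitch 19.05 Fz 6.34 Ty 0.653 T [0.333 0.564 0.064] w 0.116
t 7.53 pitch 20.06 Fz 6.07 Ty 0.746 T [ 0.282  0.692 -0.024] w 0.117
t 7.58 pitch 20.05 Fz 7.17 Ty 0.658 T [ 0.315  0.578 -0.019] w 0.118
mouth [ 0.5147 -0.2424  0.1079] pitch 20.05
```

View pics/top5.png

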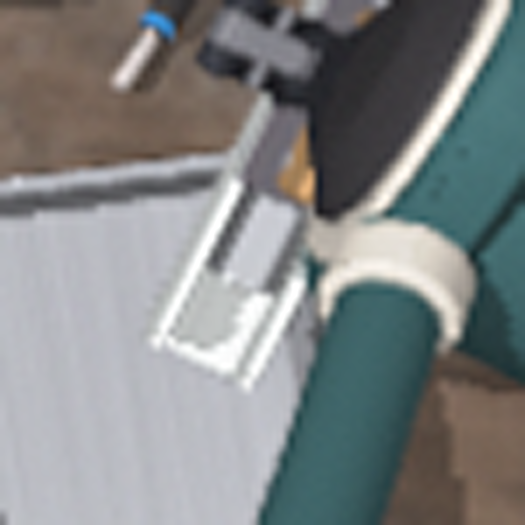

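```bash

python3 -m creep '[{"grip":0,"dp":[-0.08,0,-0.05],"rotation":[0,-0.009,0]},{"grip":0,"dp":[-0.17,0,-0.1],"rotation":[0,-0.0175,0]},{"grip":0,"dp":[-0.17,0,-0.1],"rotation":[0,-0.0175,0]},{"grip":0,"dp":[-0.17,0,-0.1],"rotation":[0,-0.0175,0]}]' 110 >/dev/null; python3 w.py|head -1
python3 look.py 6; python3 w.py
```

```text
t 7.92 pitch 21.05 Fz 7.10 Ty 0.699 T [ 0.319  0.622 -0.011] w 0.120
t 7.97 pitch 21.06 Fz 6.68 Ty 0.701 T [ 0.308  0.629 -0.019] w 0.115
mouth [ 0.515  -0.2425  0.108 ] pitch 21.06
```

View pics/top6.png

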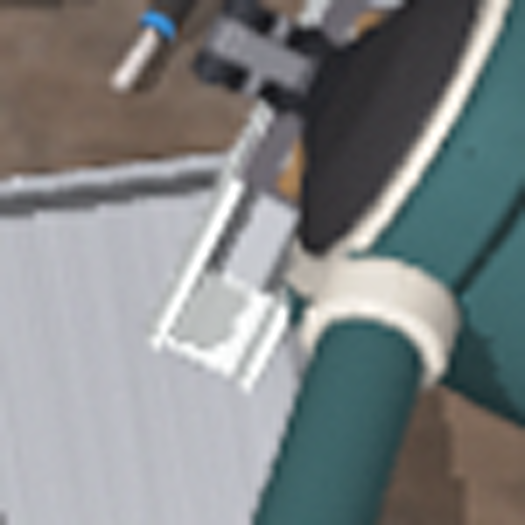

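No movement at 21°.

```bash

python3 -m creep '[{"grip":0,"dp":[-0.08,0,-0.05],"rotation":[0,-0.009,0]},{"grip":0,"dp":[-0.17,0,-0.1],"rotation":[0,-0.0175,0]},{"grip":0,"dp":[-0.17,0,-0.1],"rotation":[0,-0.0175,0]},{"grip":0,"dp":[-0.17,0,-0.1],"rotation":[0,-0.0175,0]}]' 110 >/dev/null; python3 w.py|head -1
python3 look.py 7; python3 w.py|head -1
python3 - <<'E'
import numpy as np,cv2
o=[]
for k in("5","6","7"):
    p=np.load(f"pics/top{k}.npz")['p'];o.append(cv2.resize(p[180:220,405:440,::-1],None,fx=7,fy=7,interpolation=cv2.INTER_CUBIC))
cv2.imwrite("pics/cmp7.png",np.hstack(o))
E
```

```text
t 8.30 pitch 22.05 Fz 7.48 Ty 0.771 T [ 0.345  0.69  -0.025] w 0.117
t 8.35 pitch 22.06 Fz 5.96 Ty 0.758 T [ 0.347  0.674 -0.005] w 0.118
```

View pics/cmp7.png

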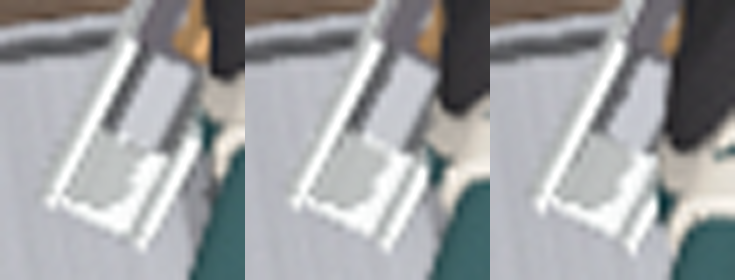

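Still no movement at 22°; the wrist will soon occlude the view, so the moment becomes the main cue.

```bash

python3 -m creep '[{"grip":0,"dp":[-0.08,0,-0.05],"rotation":[0,-0.009,0]},{"grip":0,"dp":[-0.17,0,-0.1],"rotation":[0,-0.0175,0]},{"grip":0,"dp":[-0.17,0,-0.1],"rotation":[0,-0.0175,0]},{"grip":0,"dp":[-0.17,0,-0.1],"rotation":[0,-0.0175,0]}]' 110 >/dev/null; python3 w.py|head -1
python3 look.py 8; python3 w.py|head -1
```

```text
t 8.68 pitch 23.05 Fz 6.97 Ty 0.810 T [ 0.345  0.733 -0.035] w 0.112
t 8.73 pitch 23.06 Fz 6.64 Ty 0.751 T [ 0.385  0.648 -0.017] w 0.114
```

View pics/top8.png

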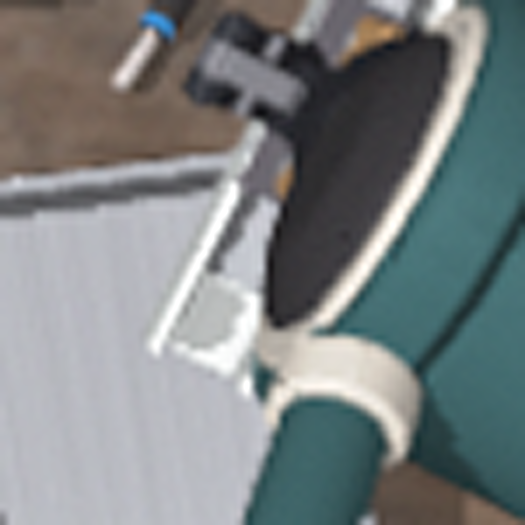

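```bash
cat > m.py <<'E'
import sys
from h import *
k=sys.argv[1];v=[];f=[]
for i in range(4):
    s=bot.read_state();Rm=R.from_rotvec(s['tcp_rot']).as_matrix();v.append(s['torque']@Rm[:,1]);f.append(-s['wrist_force'][2])
    p,d=bot.read_camera("top" if i%2 else "side")
    if i==2: S=p
    if i==3: T=p
t=np.degrees(np.arctan2(np.hypot(*Rm[:2,0]),-Rm[2,0]))
print("t %.2f pitch %.2f F %.2f Ty %.3f"%(s['time'],t,np.mean(f),np.mean(v)),np.round(v,2));mouth()
a=cv2.resize(T[175:235,395:455,::-1],(480,480),interpolation=cv2.INTER_CUBIC)
b=cv2.resize(S[95:155,270:345,::-1],(320*75//64,300),interpolation=cv2.INTER_CUBIC)
c=np.zeros((480,a.shape[1]+320,3),np.uint8);c[:,:480]=a;b=cv2.resize(b,(320,256));c[:256,480:]=b
cv2.imwrite(f"pics/m{k}.png",c)
E
python3 m.py 9
python3 -m creep '[{"grip":0,"dp":[-0.08,0,-0.05],"rotation":[0,-0.009,0]},{"grip":0,"dp":[-0.17,0,-0.1],"rotation":[0,-0.0175,0]},{"grip":0,"dp":[-0.17,0,-0.1],"rotation":[0,-0.0175,0]}]' 110 >/dev/null; python3 m.py 10
```

```text
t 8.88 pitch 23.07 F 6.57 Ty 0.788 [0.75 0.79 0.8  0.81]
mouth [ 0.5152 -0.2426  0.108 ] pitch 23.07
t 9.33 pitch 24.07 F 7.17 Ty 0.861 [0.85 0.87 0.82 0.91]
mouth [ 0.5151 -0.2426  0.108 ] pitch 24.07
```

View pics/m10.png

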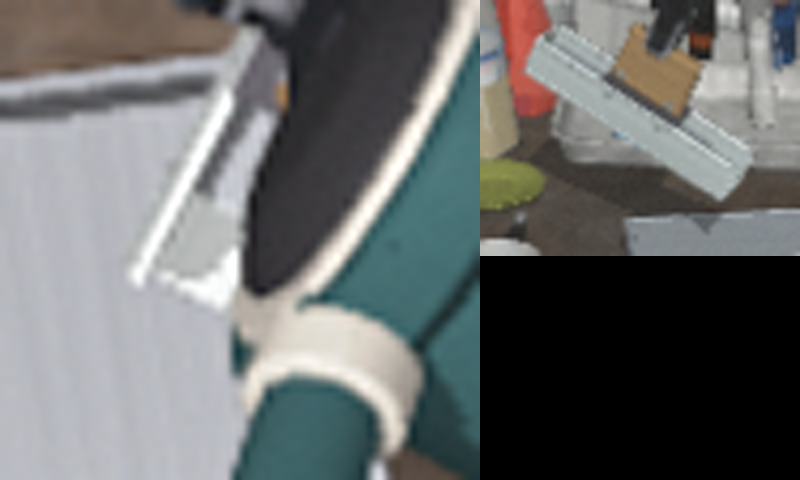

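Both views at 24°: the nut's corner is still well inside (195,195 against the mouth corner at 135,280), and nothing protrudes in the side inset.

```bash
python3 -m creep '[{"grip":0,"dp":[-0.08,0,-0.05],"rotation":[0,-0.009,0]},{"grip":0,"dp":[-0.17,0,-0.1],"rotation":[0,-0.0175,0]},{"grip":0,"dp":[-0.17,0,-0.1],"rotation":[0,-0.0175,0]}]' 110 >/dev/null; python3 m.py 11
```

```text
t 9.78 pitch 25.06 F 6.59 Ty 0.851 [0.89 0.88 0.78 0.85]
mouth [ 0.5151 -0.2426  0.108 ] pitch 25.07
```

View pics/m11.png

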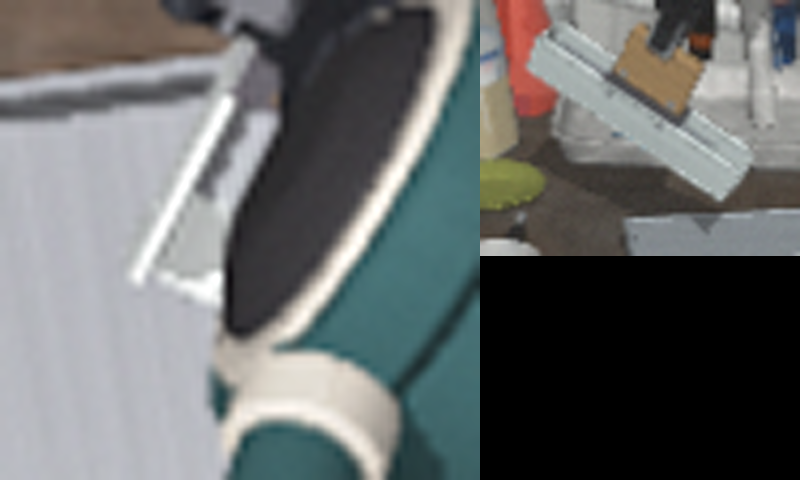

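```bash
python3 -m creep '[{"grip":0,"dp":[-0.08,0,-0.05],"rotation":[0,-0.009,0]},{"grip":0,"dp":[-0.17,0,-0.1],"rotation":[0,-0.0175,0]},{"grip":0,"dp":[-0.17,0,-0.1],"rotation":[0,-0.0175,0]}]' 110 >/dev/null; python3 m.py 12
```

```text
t 10.23 pitch 26.07 F 6.88 Ty 0.924 [0.97 0.93 0.92 0.88]
mouth [ 0.5151 -0.2426  0.108 ] pitch 26.07
```

View pics/m12.png

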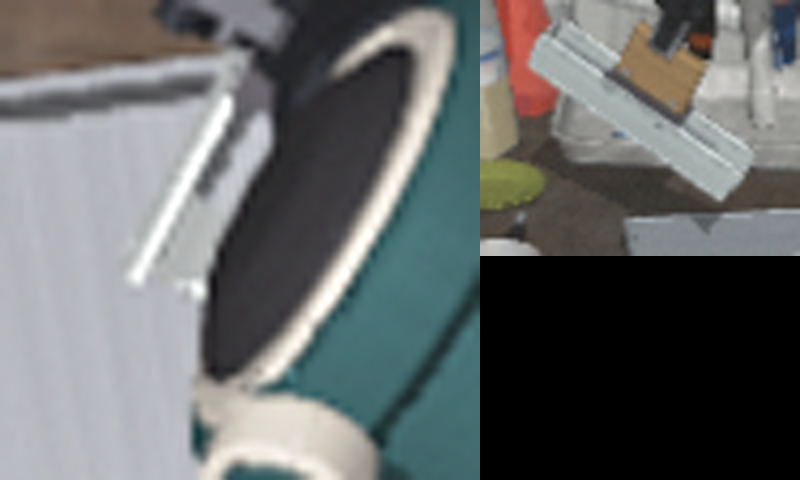

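```bash
python3 -m creep '[{"grip":0,"dp":[-0.08,0,-0.05],"rotation":[0,-0.009,0]},{"grip":0,"dp":[-0.17,0,-0.1],"rotation":[0,-0.0175,0]},{"grip":0,"dp":[-0.17,0,-0.1],"rotation":[0,-0.0175,0]}]' 110 >/dev/null; python3 m.py 13
```

```text
t 10.68 pitch 27.07 F 6.84 Ty 0.936 [0.97 0.97 0.9  0.9 ]
mouth [ 0.5151 -0.2426  0.108 ] pitch 27.08
```

View pics/m13.png

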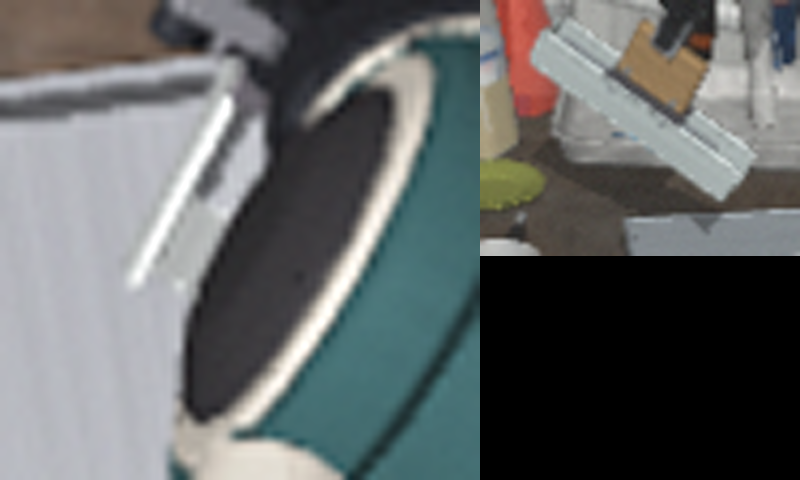

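```bash
python3 -m creep '[{"grip":0,"dp":[-0.08,0,-0.05],"rotation":[0,-0.009,0]},{"grip":0,"dp":[-0.17,0,-0.1],"rotation":[0,-0.0175,0]},{"grip":0,"dp":[-0.17,0,-0.1],"rotation":[0,-0.0175,0]}]' 110 >/dev/null; python3 m.py 14
```

```text
t 11.13 pitch 28.08 F 6.76 Ty 0.945 [0.99 0.99 0.88 0.92]
mouth [ 0.5151 -0.2426  0.108 ] pitch 28.08
```

View pics/m14.png

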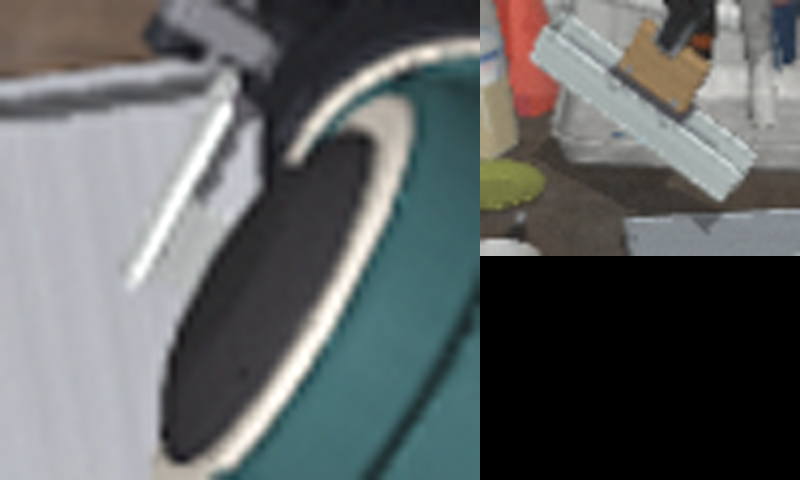

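The nut's front corner (end of the dark strip at 197,197) is unchanged.

```bash
python3 -m creep '[{"grip":0,"dp":[-0.08,0,-0.05],"rotation":[0,-0.009,0]},{"grip":0,"dp":[-0.17,0,-0.1],"rotation":[0,-0.0175,0]},{"grip":0,"dp":[-0.17,0,-0.1],"rotation":[0,-0.0175,0]}]' 110 >/dev/null; python3 m.py 15
```

```text
t 11.58 pitch 29.07 F 7.25 Ty 0.975 [1.03 0.94 0.98 0.95]
mouth [ 0.515  -0.2426  0.108 ] pitch 29.08
```

View pics/m15.png

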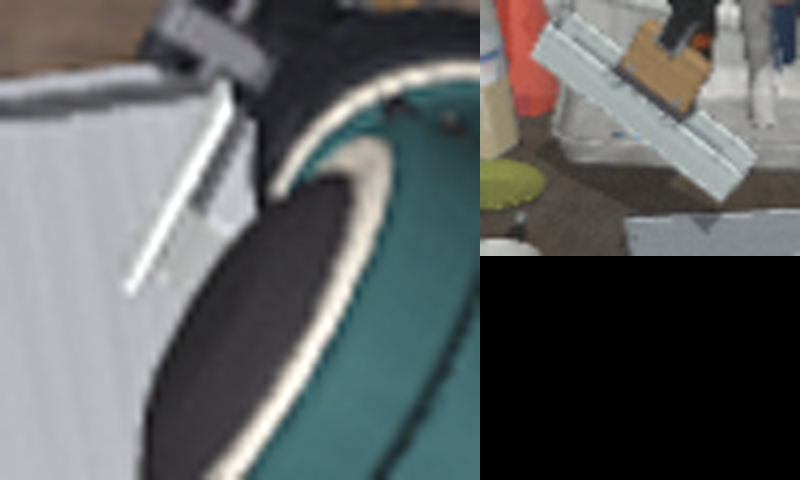

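The corner may have crept (195,215). I'll hold and look again before tilting further.

```bash
python3 m.py 16
```

```text
t 11.78 pitch 29.08 F 6.78 Ty 0.960 [0.94 0.94 0.94 1.01]
mouth [ 0.5152 -0.2426  0.108 ] pitch 29.08
```

View pics/m16.png

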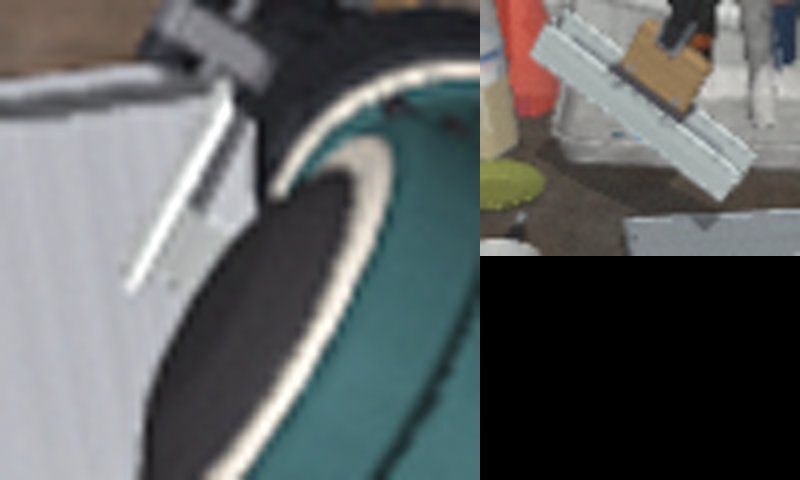

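Stationary. Next degree.

```bash
python3 -m creep '[{"grip":0,"dp":[-0.08,0,-0.05],"rotation":[0,-0.009,0]},{"grip":0,"dp":[-0.17,0,-0.1],"rotation":[0,-0.0175,0]},{"grip":0,"dp":[-0.17,0,-0.1],"rotation":[0,-0.0175,0]}]' 110 >/dev/null; python3 m.py 17
```

```text
t 12.23 pitch 30.09 F 7.07 Ty 0.999 [1.06 0.99 0.97 0.97]
mouth [ 0.5151 -0.2426  0.108 ] pitch 30.09
```

View pics/m17.png

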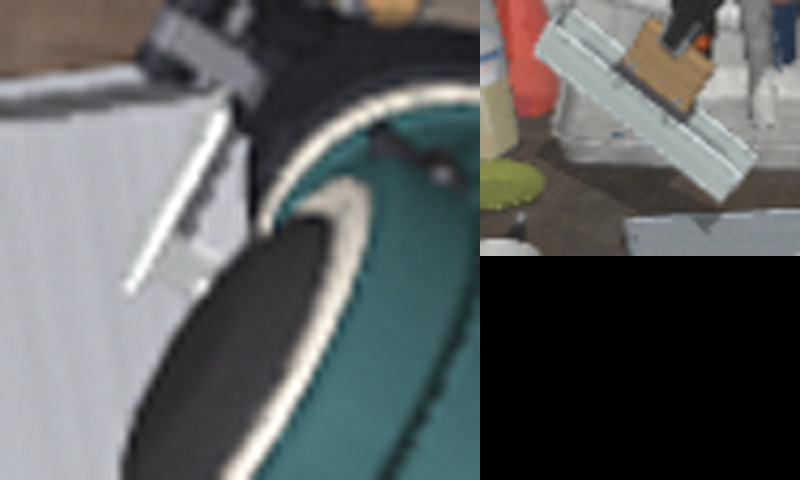

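The dark strip's end is now at (182,235), so the nut has advanced about 9 mm. Sliding starts at about 30°. Holding and checking.

```bash
python3 m.py 18
```

```text
t 12.43 pitch 30.10 F 6.64 Ty 0.949 [0.93 1.03 0.91 0.93]
mouth [ 0.5152 -0.2426  0.108 ] pitch 30.09
```

View pics/m18.png

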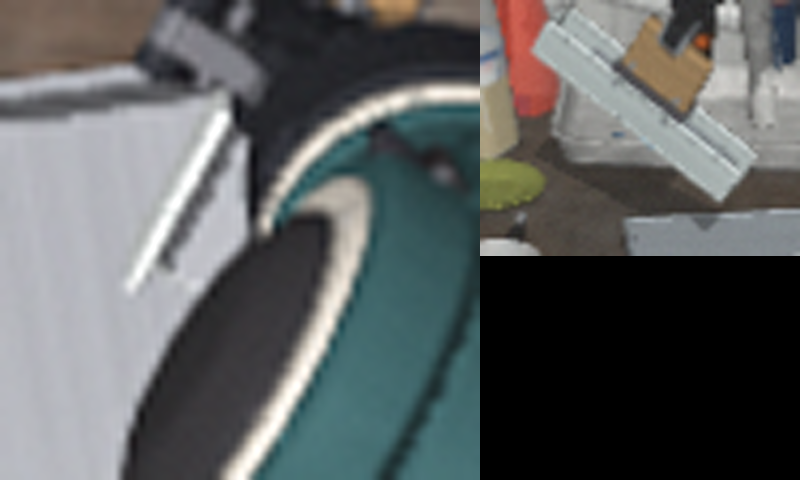

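The nuts are sliding at about 55 mm/s, with the front nut near the edge (165,268). Holding the angle and watching finely.

```bash
python3 m.py 19; python3 m.py 20
```

```text
t 12.63 pitch 30.09 F 6.67 Ty 0.902 [0.91 0.93 0.95 0.82]
mouth [ 0.5152 -0.2426  0.108 ] pitch 30.09
t 12.83 pitch 30.09 F 6.80 Ty 0.829 [0.89 0.84 0.81 0.77]
mouth [ 0.5153 -0.2427  0.1081] pitch 30.12
```

View pics/m20.png

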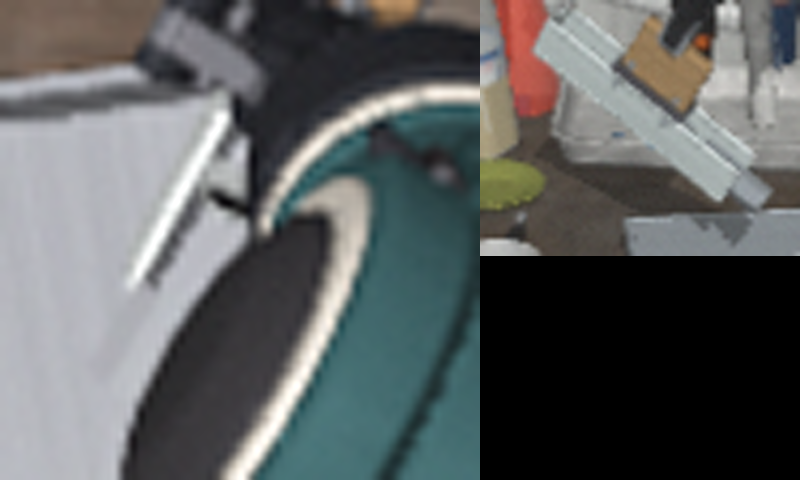

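The front nut protrudes about 27 mm (side inset 755,190) and is about to tip.

```bash
cat > l1.py <<'E'
import sys
from h import *
p,d=bot.read_camera("side");cv2.imwrite(f"pics/s{sys.argv[1]}.png",cv2.resize(p[90:160,270:350,::-1],None,fx=6,fy=6,interpolation=cv2.INTER_CUBIC))
s=bot.read_state();print(s['time'],s['wrist_force'][2])
E
python3 l1.py 1; python3 l1.py 2
```

```text
12.9333 -5.471518613506155
12.9833 -6.721419880279435
```

View pics/s2.png

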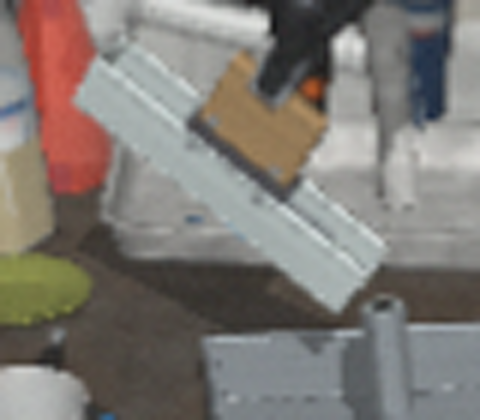

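The nut has left and is dropping nose-down into the pan (side crop 385,340). Easing back now.

```bash
python3 -m creep '[{"grip":0,"dp":[0,0,0],"rotation":[0,0.12,0]},{"grip":0,"dp":[0,0,0],"rotation":[0,0.24,0]},{"grip":0,"dp":[0,0,0],"rotation":[0,0.36,0]},{"grip":0,"dp":[0,0,0],"rotation":[0,0.44,0]},{"grip":0,"dp":[0,0,0],"rotation":[0,0.48,0]}]' 110; python3 m.py 21; python3 l1.py 3
```

```text
time: 13.4
tool_pos: [0.5694, -0.2692, 0.2073]
tcp_rot: [0.344, 1.494, -0.361]
wrist_force: [1.1, -0.5, -5.7]
width: 0.117
t 13.55 pitch 2.77 F 5.18 Ty -0.124 [-0.16 -0.24 -0.07 -0.02]
mouth [ 0.4812 -0.2261  0.1448] pitch 2.71
13.65 -5.066502454370764
```

View pics/s3.png

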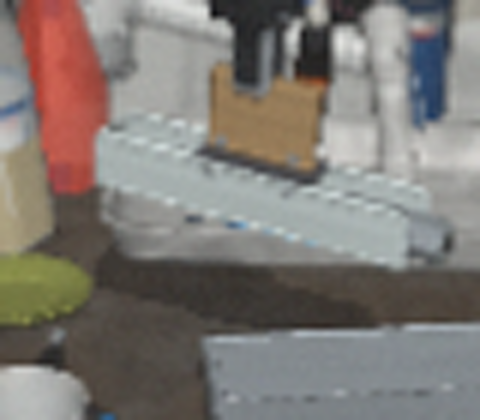

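View pics/m21.png

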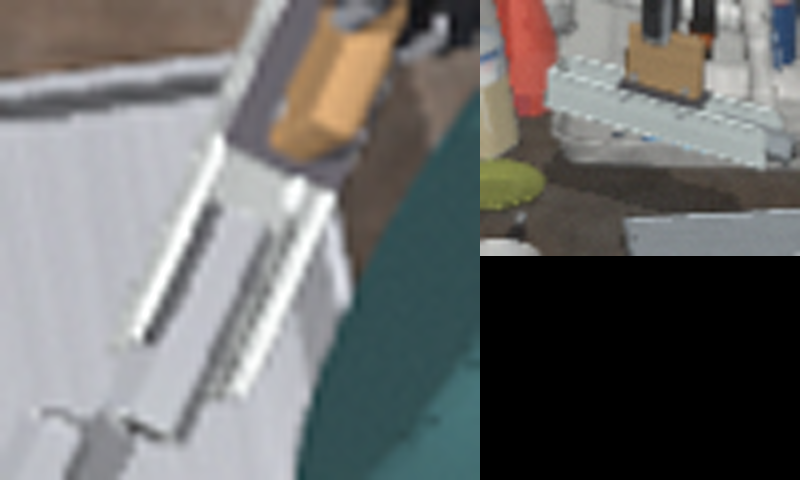

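The front nut is in the pan (m21 crop 60,445). The rear nut stopped but sticks out of the mouth by about a third of its length. I'll tilt the caddy rear-down so that it slides back inside.

```bash
python3 -m creep '[{"grip":0,"dp":[-0.5,0,0],"rotation":[0,0.05,0]},{"grip":0,"dp":[-1,0,0],"rotation":[0,0.1,0]},{"grip":0,"dp":[-1.5,0,0],"rotation":[0,0.16,0]},{"grip":0,"dp":[-2,0,0],"rotation":[0,0.22,0]},{"grip":0,"dp":[-2.5,0,0],"rotation":[0,0.28,0]}]' 110;  python3 m.py 22; cp pics/m22.png pics/m22x.png
```

```text
time: 14.07
tool_pos: [0.5648, -0.2668, 0.2315]
tcp_rot: [0.408, 1.77, -0.322]
wrist_force: [-0.1, 0.3, -4.9]
width: 0.114
t 14.22 pitch 13.28 F 5.41 Ty -0.575 [-0.53 -0.64 -0.66 -0.47]
mouth [ 0.4679 -0.2196  0.198 ] pitch -13.31
```

View pics/m22.png

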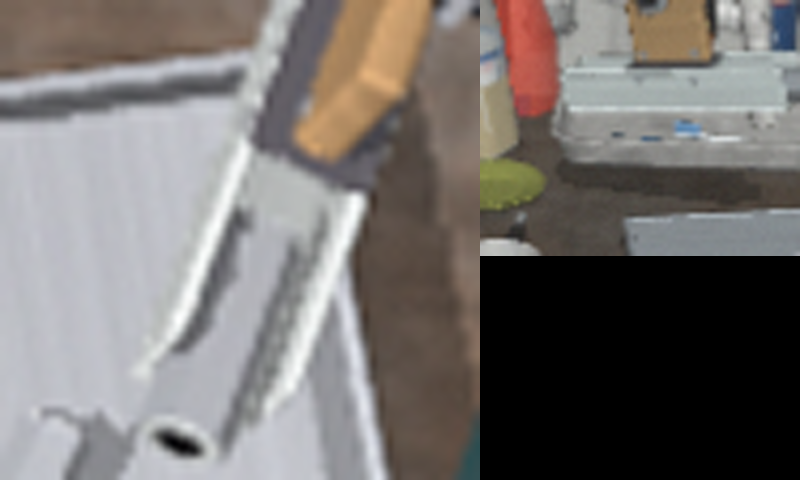

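```bash
python3 -m creep '[{"grip":0,"dp":[-0.2,0,0],"rotation":[0,0.06,0]},{"grip":0,"dp":[-0.4,0,0],"rotation":[0,0.12,0]},{"grip":0,"dp":[-0.6,0,0],"rotation":[0,0.18,0]},{"grip":0,"dp":[-0.8,0,0],"rotation":[0,0.24,0]},{"grip":0,"dp":[-1,0,0],"rotation":[0,0.30,0]}]' 110; python3 m.py 23
python3 -m creep '[{"grip":0,"dp":[0,0,0],"rotation":[0,0.02,0]},{"grip":0,"dp":[0,0,0],"rotation":[0,0.04,0]},{"grip":0,"dp":[0,0,0],"rotation":[0,0.04,0]}]' 110; python3 m.py 24;  python3 m.py 25
```

```text
time: 14.68
tool_pos: [0.5669, -0.2678, 0.2407]
tcp_rot: [0.475, 2.062, -0.271]
wrist_force: [-0.3, 0.1, -5.1]
width: 0.115
t 14.83 pitch 30.57 F 6.02 Ty -0.943 [-0.89 -0.96 -1.05 -0.87]
mouth [ 0.4655 -0.2185  0.2408] pitch -30.53
time: 15.13
tool_pos: [0.5668, -0.2678, 0.2401]
tcp_rot: [0.484, 2.103, -0.263]
wrist_force: [-0.9, -0.7, -5.5]
width: 0.117
t 15.28 pitch 32.92 F 5.19 Ty -0.885 [-0.96 -0.9  -0.83 -0.85]
mouth [ 0.4658 -0.2186  0.2463] pitch -32.92
t 15.48 pitch 32.91 F 5.11 Ty -0.832 [-0.83 -0.77 -0.95 -0.77]
mouth [ 0.4658 -0.2186  0.2463] pitch -32.94
```

View pics/m25.png

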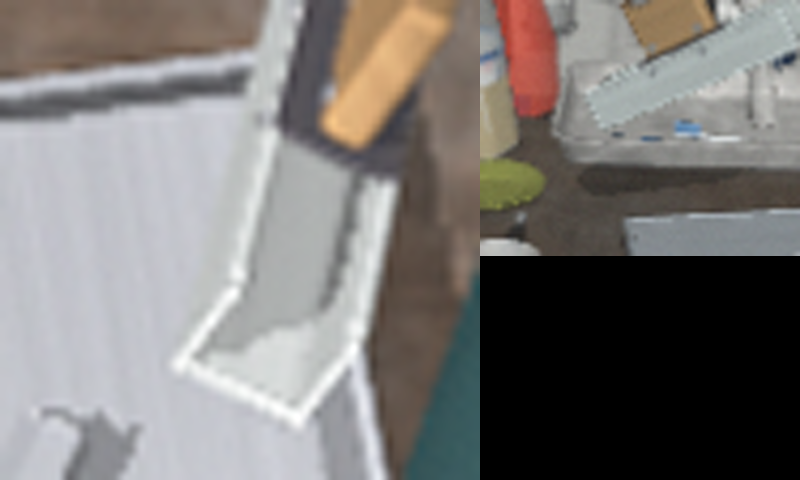

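The rear nut slid back and is fully inside, out of sight under the bridge; the front nut lies in the pan (60,445). Levelling, then back to the left of the pan.

```bash
python3 -m creep '[{"grip":0,"dp":[0,0,0],"rotation":[0,-0.04,0]},{"grip":0,"dp":[0,0,0],"rotation":[0,-0.1,0]},{"grip":0,"dp":[0,0,0],"rotation":[0,-0.17,0]},{"grip":0,"dp":[0,0,0],"rotation":[0,-0.24,0]},{"grip":0,"dp":[0,0,0],"rotation":[0,-0.31,0]}]' 110; python3 -m creep '[{"grip":0,"dp":[0,0,0],"rotation":[0,-0.07,0]},{"grip":0,"dp":[0,0,0],"rotation":[0,-0.13,0]},{"grip":0,"dp":[0,0,0],"rotation":[0,-0.19,0]},{"grip":0,"dp":[0,0,0],"rotation":[0,-0.24,0]},{"grip":0,"dp":[0,0,0],"rotation":[0,-0.262,0]}]' 110;python3 - <<'E'
from h import *
st();mouth();goto([.467,-.046,.18],Rtool(YAW,0,1))
E
```

```text
time: 15.95
tool_pos: [0.5667, -0.2677, 0.2403]
tcp_rot: [0.414, 1.798, -0.318]
wrist_force: [-0.8, -0.8, -4.0]
width: 0.121
time: 16.37
tool_pos: [0.5651, -0.2668, 0.2405]
tcp_rot: [0.356, 1.545, -0.355]
wrist_force: [0.7, 0.7, -5.2]
width: 0.118
t 16.37 [ 0.5651 -0.2668  0.2405] q [-0.48  0.16  1.68 -0.    1.3  -1.6 ] F [ 0.65  0.74 -5.15] T [ 0.074  0.14  -0.013] Ty_tool 0.159 w 0.118 tilt 0.18
mouth [ 0.4771 -0.224   0.1848] pitch -0.18
dp [  6.11  15.57 -18.46] rot [-0.0059 -0.0032 -0.    ]
```

```bash
python3 -m creep '[{"grip":0,"dp":[0,0.6,-0.7],"rotation":[0,0,0]},{"grip":0,"dp":[0,1.8,-2.1],"rotation":[0,0,0]},{"grip":0,"dp":[0,3.3,-3.9],"rotation":[0,0,0]},{"grip":0,"dp":[0.5,4.9,-5.8],"rotation":[0,0,0]},{"grip":0,"dp":[1.2,6.5,-7.7],"rotation":[0,0,0]}]' 110; python3 -m creep '[{"grip":0,"dp":[1,1.6,-1.9],"rotation":[0,0,0]},{"grip":0,"dp":[2,3.4,-4],"rotation":[0,0,0]},{"grip":0,"dp":[3,5.3,-6.3],"rotation":[0,0,0]},{"grip":0,"dp":[4,7,-8.3],"rotation":[0,0,0]},{"grip":0,"dp":[4.9,8.2,-9.7],"rotation":[0,0,0]}]' 110;
python3 -m creep '[{"grip":0,"dp":[0,0.6,-0.8],"rotation":[0,0,0]},{"grip":0,"dp":[0,0.9,-1.1],"rotation":[0,0,0]},{"grip":0,"dp":[0,0.9,-1.1],"rotation":[0,0,0]}]' 110;python3 - <<'E'
from h import *
st();mouth();goto([.467,-.046,.062],Rtool(YAW,0,1))
E
```

```text
time: 16.78
tool_pos: [0.5257, -0.1745, 0.2287]
tcp_rot: [0.357, 1.546, -0.355]
wrist_force: [0.2, -0.4, -5.1]
width: 0.111
time: 17.2
tool_pos: [0.4724, -0.0569, 0.1786]
tcp_rot: [0.356, 1.549, -0.354]
wrist_force: [-0.1, 0.3, -5.5]
width: 0.113
time: 17.45
tool_pos: [0.4689, -0.046, 0.1803]
tcp_rot: [0.355, 1.544, -0.354]
wrist_force: [-0.1, -0.1, -4.5]
width: 0.116
t 17.45 [ 0.4689 -0.046   0.1803] q [-0.15 -0.1   2.06  0.    1.18 -1.27] F [-0.14 -0.14 -4.53] T [0.045 0.002 0.015] Ty_tool 0.021 w 0.116 tilt 0.16
mouth [ 0.3809 -0.0033  0.1245] pitch -0.16
dp [11.83 -0.08 -0.14] rot [-0.0047 -0.0028  0.    ]
```

```bash
python3 - <<'E'
from h import *
p,d=bot.read_camera("side");cv2.imwrite("pics/s5.png",cv2.resize(p[100:240,280:420,::-1],None,fx=4,fy=4,interpolation=cv2.INTER_CUBIC))
X=cloud("side",d)
c=np.array([.467,-.046]);e=np.array([np.cos(YAW),np.sin(YAW)])
P=X.reshape(-1,3);a=(P[:,:2]-c)@e;b=(P[:,:2]-c)@np.array([-e[1],e[0]])
for lo in(-.09,-.065,.06,.08):
    m=(np.abs(b)<.03)&(a>lo-.008)&(a<lo+.008)&(P[:,2]>.09)&(P[:,2]<.2)
    print(lo,m.sum(),np.percentile(P[m,2],[2,50,98]).round(4))
E
```

```text
-0.09 53 [0.121  0.1449 0.1529]
-0.065 80 [0.122  0.1439 0.1538]
0.06 91 [0.1238 0.1422 0.1562]
0.08 93 [0.1253 0.1438 0.1561]
```

View pics/s5.png

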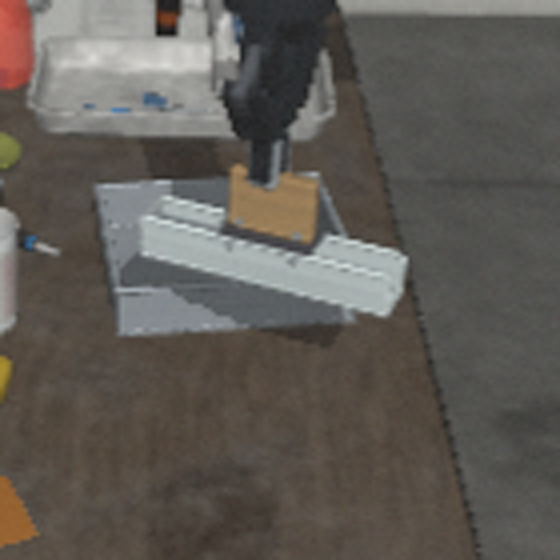

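The caddy hangs level to about 1° with its underside at about 0.12. Lowering.

```bash
python3 -m creep '[{"grip":0,"dp":[1.5,0,0],"rotation":[0,-0.01,0]},{"grip":0,"dp":[4,0,0],"rotation":[0,-0.01,0]},{"grip":0,"dp":[7,0,0],"rotation":[0,-0.01,0]},{"grip":0,"dp":[9.3,0,0],"rotation":[0,-0.01,0]},{"grip":0,"dp":[10.5,0,0],"rotation":[0,-0.01,0]}]' 110; python3 -m creep '[{"grip":0,"dp":[0.4,0,0],"rotation":[0,0,0]},{"grip":0,"dp":[0.6,0,0],"rotation":[0,0,0]},{"grip":0,"dp":[0.8,0,0],"rotation":[0,0,0]}]' 110; python3 - <<'E'
from h import *
st()
E
```

```text
time: 17.92
tool_pos: [0.4674, -0.0474, 0.0724]
tcp_rot: [0.354, 1.538, -0.358]
wrist_force: [-1.2, 0.4, -5.2]
width: 0.116
time: 18.17
tool_pos: [0.4702, -0.0473, 0.0678]
tcp_rot: [0.354, 1.532, -0.357]
wrist_force: [1.0, 0.5, -5.4]
width: 0.113
t 18.17 [ 0.4702 -0.0473  0.0678] q [-0.15  0.02  2.18 -0.    0.94 -1.27] F [ 0.96  0.45 -5.44] T [ 0.037  0.045 -0.021] Ty_tool 0.057 w 0.113 tilt 0.54
```

```bash
python3 -m creep '[{"grip":0,"dp":[0.15,0,0],"rotation":[0,0,0]},{"grip":0,"dp":[0.3,0,0],"rotation":[0,0,0]},{"grip":0,"dp":[0.45,0,0],"rotation":[0,0,0]},{"grip":0,"dp":[0.45,0,0],"rotation":[0,0,0]}]' 110; python3 -m creep '[{"grip":0,"dp":[0.1,0,0],"rotation":[0,0,0]},{"grip":0,"dp":[0.2,0,0],"rotation":[0,0,0]},{"grip":0,"dp":[0.2,0,0],"rotation":[0,0,0]}]' 110
```

```text
time: 18.5
tool_pos: [0.4688, -0.0465, 0.0625]
tcp_rot: [0.353, 1.534, -0.356]
wrist_force: [-0.8, -0.3, -5.7]
width: 0.115
time: 18.75
tool_pos: [0.4687, -0.0465, 0.0604]
tcp_rot: [0.353, 1.534, -0.356]
wrist_force: [-1.2, -0.3, -2.7]
width: 0.113
```

```bash
python3 -m creep '[{"grip":0,"dp":[0.06,0,0],"rotation":[0,0,0]},{"grip":0,"dp":[0.12,0,0],"rotation":[0,0,0]},{"grip":0,"dp":[0.12,0,0],"rotation":[0,0,0]}]' 110
```

```text
time: 19.0
tool_pos: [0.4687, -0.0465, 0.0604]
tcp_rot: [0.353, 1.535, -0.356]
wrist_force: [-5.0, -0.0, 7.4]
width: 0.118
```

In contact with the bench. Opening gently, then retreating straight up.

```bash
python3 -m creep '[{"grip":1.3,"dp":[0,0,0],"rotation":[0,0,0]},{"grip":1.6,"dp":[0,0,0],"rotation":[0,0,0]},{"grip":2.2,"dp":[0,0,0],"rotation":[0,0,0]},{"grip":4,"dp":[0,0,0],"rotation":[0,0,0]},{"grip":5,"dp":[0,0,0],"rotation":[0,0,0]}]' 20; python3 -m creep '[{"grip":5,"dp":[0,0,0],"rotation":[0,0,0]},{"grip":5,"dp":[0,0,0],"rotation":[0,0,0]}]' 20; python3 -m creep '[{"grip":5,"dp":[-1,0,0],"rotation":[0,0,0]},{"grip":5,"dp":[-3,0,0],"rotation":[0,0,0]},{"grip":5,"dp":[-6,0,0],"rotation":[0,0,0]},{"grip":5,"dp":[-9,0,0],"rotation":[0,0,0]},{"grip":5,"dp":[-13,0,0],"rotation":[0,0,0]}]' 20
python3 - <<'E'
from h import *
st()
p,d=bot.read_camera("side");cv2.imwrite("pics/s6.png",cv2.resize(p[100:240,280:420,::-1],None,fx=4,fy=4,interpolation=cv2.INTER_CUBIC))
E
```

```text
time: 19.42
tool_pos: [0.4689, -0.0465, 0.059]
tcp_rot: [0.354, 1.534, -0.356]
wrist_force: [-0.3, 0.4, 0.0]
width: 0.529
time: 19.58
tool_pos: [0.4686, -0.0464, 0.0589]
tcp_rot: [0.354, 1.535, -0.356]
wrist_force: [-0.9, -0.4, -0.1]
width: 0.585
time: 20.0
tool_pos: [0.4658, -0.0458, 0.1888]
tcp_rot: [0.353, 1.539, -0.356]
wrist_force: [1.0, -0.3, -0.2]
width: 0.589
t 20.00 [ 0.4658 -0.0458  0.1888] q [-0.15 -0.12  2.06 -0.    1.19 -1.27] F [ 0.97 -0.3  -0.15] T [-0.055  0.002 -0.002] Ty_tool -0.023 w 0.589 tilt 0.19
```

View pics/s6.png

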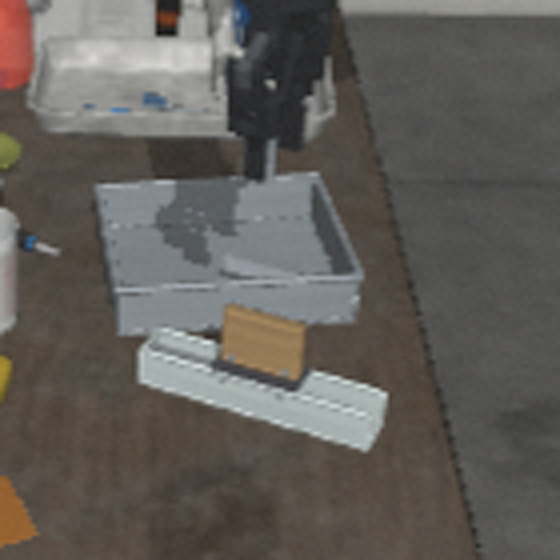

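The caddy stands upright beside the pan, released, and the nut is in the pan (260,268). Moving the arm clear for a top check.

```bash
python3 -m creep '[{"grip":5,"dp":[-2,3,-1.4],"rotation":[0,0,0]},{"grip":5,"dp":[-4,6.5,-3],"rotation":[0,0,0]},{"grip":5,"dp":[-5,10,-4.7],"rotation":[0,0,0]},{"grip":5,"dp":[-6,13.5,-6.3],"rotation":[0,0,0]},{"grip":5,"dp":[-6,16,-7.6],"rotation":[0,0,0]}]' 20
python3 -m creep '[{"grip":5,"dp":[0,2.5,-1.2],"rotation":[0,0,0]},{"grip":5,"dp":[0,4,-2],"rotation":[0,0,0]},{"grip":5,"dp":[0,4,-2],"rotation":[0,0,0]},{"grip":5,"dp":[0,4,-2],"rotation":[0,0,0]}]' 20
python3 - <<'E'
from h import *
st()
p,d=bot.read_camera("top");np.savez("pics/topF.npz",p=p,d=d);cv2.imwrite("pics/topF.png",cv2.resize(p[110:290,260:470,::-1],None,fx=3.3,fy=3.3,interpolation=cv2.INTER_CUBIC))
X=cloud("top",d);P=X[175:280,358:455].reshape(-1,3);m=(P[:,2]>.038)&(P[:,2]<.052);print("pan",cv2.minAreaRect(P[m][:,:2].astype(np.float32)))
a=np.load("pics/top0.npz")['p'].astype(int);df=np.abs(a-p).max(2)[110:290,260:470].astype(np.uint8)
cv2.imwrite("pics/diff.png",cv2.resize(df,None,fx=3,fy=3))
E
```

```text
time: 20.47
tool_pos: [0.4705, 0.1343, 0.2523]
tcp_rot: [0.356, 1.529, -0.352]
wrist_force: [0.7, -0.3, -0.4]
width: 0.586
time: 20.8
tool_pos: [0.4683, 0.1766, 0.2487]
tcp_rot: [0.351, 1.534, -0.354]
wrist_force: [0.2, -0.2, 0.1]
width: 0.587
t 20.80 [0.4683 0.1766 0.2487] q [ 0.31 -0.09  1.93 -0.01  1.3  -0.8 ] F [ 0.21 -0.25  0.15] T [-0.002 -0.078 -0.006] Ty_tool -0.071 w 0.587 tilt 0.43
pan ((0.48866817355155945, -0.23093865811824799), (0.20638184249401093, 0.1774313747882843), 7.304269313812256)
```

View pics/topF.png

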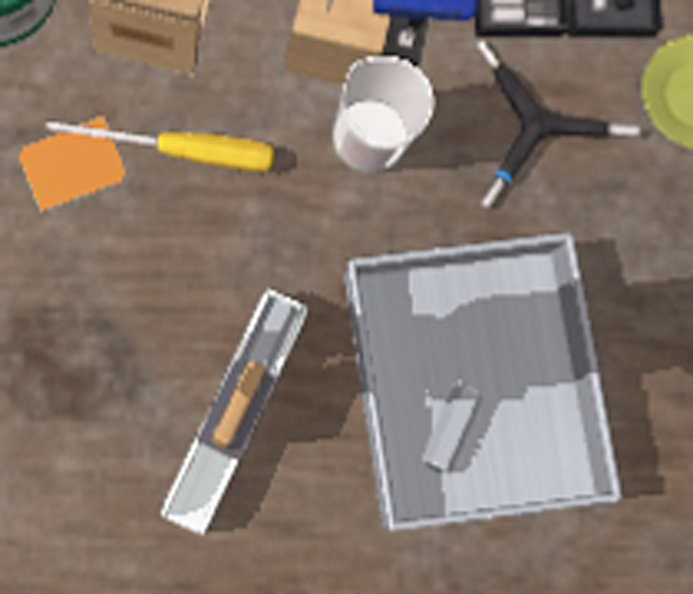

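View pics/diff.png

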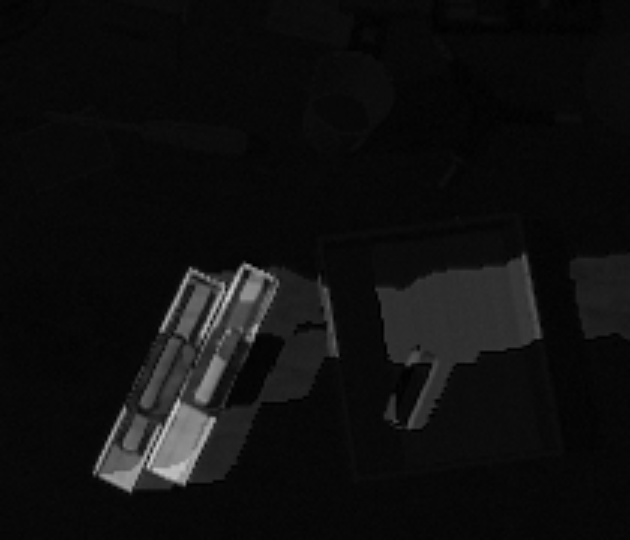

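```bash
python3 - <<'E'
from h import *
f=np.load("pics/topF.npz");P=cloud("top",f['d']).reshape(-1,3)
c=np.array([.4665,-.0455]);e=np.array([np.cos(YAW),np.sin(YAW)])
a=(P[:,:2]-c)@e;b=(P[:,:2]-c)@np.array([-e[1],e[0]])
for lo in np.arange(-.09,.1,.015):
    m=(np.abs(b)<.007)&(abs(a-lo)<.0075)&(P[:,2]<.1);print(round(lo,3),m.sum(),np.median(P[m,2]).round(4))
bot.finish_job();print(bot.read_state()['time'])
E
```

```text
-0.09 31 0.0281
-0.075 32 0.0265
-0.06 31 0.0269
-0.045 27 0.0275
-0.03 20 0.0823
-0.015 35 0.0831
0.0 37 0.0833
0.015 36 0.0831
0.03 51 0.0681
0.045 33 0.0045
0.06 32 0.0043
0.075 33 0.0056
0.09 35 0.0045
the job is handed in; nothing more can be done
the job is handed in; nothing more can be done
```

I poured the front nut into the pan, kept the rear nut in the caddy, and set the caddy upright on the bench just left of the pan. I handed the job in at about 21 s.

I gripped the aluminium caddy by its handle and held its mouth about 11 cm above the bench over the pan. I tilted it a degree at a time, and the nuts began to slide at about 30°. I held that angle until the front nut dropped, then eased back.

**One thing did not go cleanly:** while I eased back, the rear nut slid until about a third of it stuck out of the mouth. I tilted the caddy rear-down by about 33° and it slid back inside without being touched.

**Final checks:**
- **Rear nut:** the depth reading shows a nut top at 27 mm at the rear of the channel and bare floor at 4–5 mm near the mouth, so it is fully inside.
- **Front nut:** it lies in the pan in the top view.
- **Pan and bystanders:** the pan's position is unchanged to within 0.2 mm, and a before/after image comparison shows the bystanders did not move.
- **Robot:** the gripper is open and clear of everything.
- **Sensing limits:** the moment readings were too noisy to show the start of sliding alone, so I mainly saw it in the camera image. The moment change only confirmed it later.

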